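# Clamp a forming punch in the quick-release vise

## Task

The forming punch for the small tins stands loose between the open jaws of the bench vise: clamp it firmly. Press the quick-release lever and, keeping it down, slide the front jaw right up to the punch, let the lever spring back, then turn the tommy bar clockwise until the punch is held really tight, standing square and flat on the vise's bed; leave the other things on the table where they are.

Things in the scene. Friction and masses are not known exactly. Their poses are not given: they have to be found in the camera images.
- vise: Grey bench vise on the table, jaws 100 mm wide, tops 165 mm high. Its fixed bed (steel ways, flat top 120 mm high) carries jaw and punch. Origin on the table under the fixed (rear) jaw's face. x: level, outwards along the screw (fixed jaw, front jaw, tommy bar), within 0.2 rad of world -y; y: along the jaws, right when facing the vise from the bar; z up. End block 192 to 222 mm out, top 123 mm.
- fixed_jaw_face (a point): centre of the fixed jaw's face, 143 mm above the table
- front_jaw: The sliding front jaw on the bed; the lever travels with it, the screw and its bar do not. Origin at table level under the middle of its face, axes as the vise's. It slides along the vise's x, locked by a half-nut on the screw unless the lever is held down; then about 3 N moves it, and some 5 N more once it also pushes the punch, until that stands against the fixed jaw.
- front_jaw_face (a point): Centre of the front jaw's face, 143 mm above the table. Its distance along x from fixed_jaw_face is the jaw opening: 85 to 120 mm at the start, 48 mm when closed on the punch.
- lever_pad (a point): Press spot on top of the quick-release lever, 152 mm above the table at rest, 82 mm outwards (vise x) from front_jaw_face. The dark steel lever, a plate 58 mm long, 32 wide, 5 thick, sticks out level from the front jaw, above the screw; its hinge is 36 mm inwards of this spot, its free end 22 mm outwards. The tommy bar turns in a plane 50 to 85 mm outwards of this spot at the start.
- thumb_rest (a point): Outer face of the thumb rest, a 32 mm wide, 10 mm high rib standing up across the lever, 15 mm inwards (towards the jaw) of lever_pad; this point is 5 mm above the lever's top. With the lever held down, pushing inwards on the thumb rest slides the jaw.
- release_lever (a joint): Lever angle in rad: about 0 at rest (half-nut bites on the screw), 0.28 pressed down to its stop (press spot then 10 mm lower). Spring returned: about 6 N at the press spot starts it, 11 N holds it fully down. The jaw is free above about 0.15.
- vise_screw (a joint): Screw angle in rad, -1.2 to 1.2 at the start. Grows clockwise seen from the bar = tightening, 12 mm per turn. At 0 the bar is upright, bar_end_a on top; at positive angles bar_end_a leans to vise +y. Turns with 4 N at the bar's end; once the jaw bears it stiffens within 0.5 to 1.5 rad. Tight = 10 to 12 N at the bar's end. Let go then, the bar springs back 0.2 to 1 rad; the punch stays clamped.
- bar_centre (a point): Middle of the tommy bar, on the screw axis, 252 mm outwards (vise x) from fixed_jaw_face, 95 mm above the table; it does not travel. The bar is a plain steel round bar, 11 mm thick, through the screw head (32 mm across), at right angles to the screw.
- bar_end_a (a point): centre of the 18 mm ball on one end of the tommy bar, 66 mm from bar_centre
- bar_end_b (a point): centre of the 18 mm ball on the other end of the tommy bar, 66 mm from bar_centre
- punch: Loose aluminium forming punch, about 0.5 kg, standing on the vise's bed between the jaws, touching neither. Origin at the centre of its underside. Square shank 48 mm (its x, to be clamped) by 56 (y) by 52 high; on it a round flange 60 across, 6 high, and a tapered plug 54 to 42 across, 20 high.
- tins_tall: bystander: loose upright stack of twelve nested aluminium tins, 76 mm across, 100 mm high; origin at the underside
- tins_short: bystander: loose upright stack of four nested tins, 76 mm across, 52 mm high; origin at the underside
- tin_single: bystander: one loose empty tin, open side up, 76 mm across, 34 mm high; origin at the underside
- tin_upturned: bystander: one loose brown tin standing upside down, 76 mm across, 34 mm high; origin at the underside
- flat_file: bystander: loose flat file with a wooden handle, 270 mm long; origin at the underside
- caliper: bystander: loose steel caliper, 170 mm long, lying flat; origin at the underside
- bench_brush: bystander: loose hand brush, lying flat; origin at the underside
- paste_jar: bystander: loose white jar with a black lid, 52 mm across, 45 mm high; origin at the underside
There are look-alikes about, which are no part of the job. Leave any green or pink look-alike of the punch alone.

How it is judged:
On the way, in this order (a step that is already met when the one before it is completed fails the run):
1. with the release lever held down (more than 0.06 rad), the front jaw has been slid up to the punch (jaw opening under 54 mm) (value of joint release_lever above 0.06 rad and x of front_jaw_face in the frame of vise below 0.054 m), for 0.1 s.
2. the lever has been let spring back (under 0.05 rad) with the jaw still up to the punch (opening under 54 mm) (value of joint release_lever below 0.05 rad and x of front_jaw_face in the frame of vise below 0.054 m), for 0.2 s.
At the end, for the whole second after the job is handed in: The front jaw bears on the punch with over 40 N (opening under 50 mm), the lever is back (under 0.05 rad), and the punch is still, upright and square to the jaws (0.04 rad), flat on the bed (3 mm) and within 22 mm of mid-jaw (contact force between front_jaw and punch above 40 N and value of joint release_lever below 0.05 rad and x of front_jaw_face in the frame of vise below 0.05 m and angle between punch's own z axis and vertical below 0.04 rad and angle between the x axis of punch and the x axis of vise, either way round below 0.04 rad and z of punch in the frame of vise between 0.117 and 0.123 m and y of punch in the frame of vise between -0.022 and 0.022 m and linear speed of punch below 0.01 m/s); the robot touches nothing.
It fails at once if a bystander is shoved or knocked over (moved more than 40 mm) (distance of any of tins_tall, tins_short, tin_single, tin_upturned, flat_file, caliper, bench_brush, paste_jar from where it was at the start of the episode above 0.04 m).
It also fails if it takes over 61 s, if anything falls off the work surface, if the arm or the gripper's body presses on something with over 40 N, if the wrist force passes 120 N, or if a joint passes its speed limit or range.

## Robot

A 6-joint arm with a two-finger parallel gripper is mounted at the origin on the work surface. World frame = base frame: x ahead of the robot, y to its left, z up, the work surface at z = 0. Lengths are in m, angles in rad, forces in N, time in s.
With the tool pointing down it reaches from about 0.35 to 0.875 m from the base axis. Payload 4.2 kg.
Tool frame: the origin (TCP) lies on the centre line of the jaws, within the pads' length; the fingertips stand 11 mm ahead of it and the grasp point (between the pads) lies 8 mm behind it; y points along the fingers, z is the direction in which the jaws open and shut, and the axes are right-handed (so a half turn about y gives the same grasp; the last joint's range is limited). The gripper opens to 87 mm and grips with 3 to 60 N. Pads are 19 mm wide; open, the fingers measure 117 mm over their backs; the gripper's body (75 mm by 190 mm) begins 51 mm behind the grasp point.
Start: joints at [-1.05, 0.385, 0.008, 0, -1.194, -0.259], TCP at [0.162, -0.604, 0.204] pointing down, gripper open.
Joint ranges: [-3.14, 3.14], [-1.21, 2.06], [-1.07, 1.41], [-3.16, 2.05], [-2.99, -0.16], [-3.1, 3.1]. Speed limits (rad/s): [2.79, 2.79, 3.14, 3.14, 3.14, 3.14].

## Interface

Orientations are given as a rotation vector (axis times angle).
In Python, from workcell import arm, eyes, spotter gives the robot as it stands.
- The arm moves only by the tool servo_tool, never from a script. Its argument "targets" is a list that holds one entry, the list of rows, each a list of 5 numbers: the closure, from -1 (fully open) to 1 (shut), then the shift along the tool's x, y, z scaled (see below), then the turn about the tool's y scaled (see below). In form: [[[jaw, x, y, z, twist], ...]]. A call has exactly 8 rows; each row shifts and turns the commanded pose from where the row before left it, along the tool's axes as they then stand; what a row does not reach is not made up. The controller multiplies each number of a shift by 0.03 m and each number of a turn by 5 degrees. A row lasts 1/12 s, in which the tool goes at most 41.7 mm and 7.16 degrees, less where a joint would pass 70% of its speed; a pose out of reach is approached as far as the arm can. A call with a number of a shift or a turn outside -1 to 1 is refused whole. A call with a gripper value outside its range is refused whole. The fingers move at their own pace and stop on an object; "grip_force" is the grip in N (left out, the last holds). Time passes only in rows, so rows that do not move let the fingers close, or fill a call up. It gives the time, the measured TCP pose, the force and the opening at its end, in the units of the state.
- arm.observe(): the state, without advancing time (a new reading comes with each control period).
- eyes.get_image(name): name is "scene" or "top"; returns a dict with "image" (480x640x3 uint8, blue, green, red), "fx", "fy", "cx", "cy" (pixels), "eye" and "orientation" of the camera in the world. Camera axes: x right, y up, looking along -z (the intrinsics and any distortion apply to the point x, -y, -z); pixel columns grow to the right and rows downward; lengths in m; the calibration is good to about 2 mm. A picture is of the moment at which its call begins. There is no depth.
- arm.finish_job(): hands the job in, once; it reports no verdict.
Trained networks look in a picture, given as the dict that the camera call returned (one of the last four; its "shot" number tells which), for a name from the list of things; names that differ only in an ending like _2 or _b are one class to them, and where a whole thing is asked for, a point or a joint stands for the part that bears it (a point fixed in the world has none). Each returns a list of dicts, best first, with "p" (0 to 1); they miss things now and then, are a little off and sometimes report something else, mostly with a low value. They report only what shows in the picture. A call takes as long as a camera call. They do not tell look-alikes from the thing itself.
- spotter.look_for(picture, name): "extent" ([left, top, right, bottom] in pixels, round what is visible of it).
- spotter.regions_of(picture, name): "region" (480x640 bool, what is visible of it) and "extent" ([left, top, right, bottom] in pixels, round what is visible of it).
The state is a dict: "t": time; "joints": joint angles; "dq": joint speeds; "tau": joint torques, N m; "tool_pos": TCP position; "orientation": TCP orientation; "wrist_force": force on the tool from outside, world axes, zero at the start; "ft_torque": the same for the moment, N m; "finger_gap": finger opening in m.
Only numpy, scipy, OpenCV 4.12 (cv2) and the standard library are available. Lean on these libraries where they do the work, as an engineer would, in place of code of your own. Each camera call takes 0.05 s, during which the arm holds its last target.

## Working session

There is one attempt and no reset: what is moved stays moved. The work goes in short steps, Python scripts to look and compute and a tool call to move; the robot and the scene stay as the last step left them, time stands still between calls to the robot, and variables do not carry over. Pictures are saved under pics/ and viewed, and the job is handed in when it is done.

Besides the shell and the picture viewer there is one more tool, called in YAML: its name, and indented under it one key for each argument. servo_tool: Moves the arm, as the interface text tells. Its arguments: {"type":"object","properties":{"targets":{"type":"array","items":{"type":"array","items":{"type":"array","items":{"type":"number"}}}},"grip_force":{"type":"number"}},"required":["targets"]}

```bash
ls; mkdir -p pics
python3 - <<'E'
from workcell import arm, eyes, spotter
import cv2
print(arm.observe())
for n in("scene","top"):
    p=eyes.get_image(n); cv2.imwrite(f"pics/{n}0.png",p["image"]); print({k:v for k,v in p.items() if k!="image"})
E
```

```text
pics
{'t': 0.0, 'joints': array([-1.05040392e+00,  3.85587580e-01,  6.66115192e-03, -5.47346101e-04,
       -1.19399950e+00, -2.58620850e-01]), 'dq': array([ 9.76918187e-04, -9.68453857e-04,  4.89712074e-04, -1.22611356e-03,
       -6.63069685e-05, -4.25758146e-04]), 'tau': array([ 1.25851995e-03, -3.90662706e+01,  1.87402761e+01,  4.22007143e+00,
        1.08605315e-02, -1.83449397e-04]), 'tool_pos': array([ 0.16162723, -0.60308523,  0.20324757]), 'orientation': array([-1.55886003, -0.20500353,  0.20553562]), 'wrist_force': array([ 0.09803675, -1.41211963, -0.54562062]), 'ft_torque': array([0.00179996, 0.00311947, 0.00475006]), 'finger_gap': 0.08721587970067288}
{'fx': 524.3533197915905, 'fy': 524.3533197915905, 'cx': 325.27381437462407, 'cy': 239.7614866925688, 'eye': array([1.7340504 , 0.14121908, 0.95818949]), 'orientation': array([0.7002997 , 0.78998447, 1.55112034]), 'shot': 1}
{'fx': 572.3552645557459, 'fy': 572.3552645557459, 'cx': 317.78213570659193, 'cy': 233.31891925111844, 'eye': array([ 0.37443529, -0.00454265,  1.5755963 ]), 'orientation': array([ 0.11358194, -0.1462462 , -1.54307095]), 'shot': 2}
```

View pics/scene0.png

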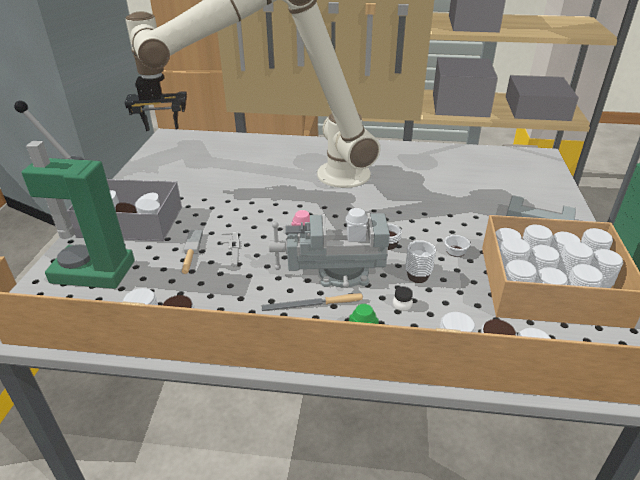

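View pics/top0.png

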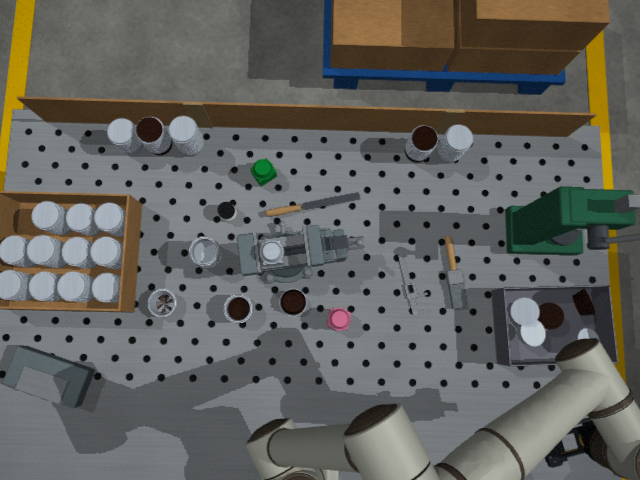

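The top picture shows the vise at columns 238–365, row ~250: fixed jaw on the left (~247), silver punch (272,250), front jaw (~312,245), bar (~352,243). Candidates for the punch are the silver one in the vise (272,250), the green one (263,170) and the pink one (339,318). I choose the silver one between the jaws and check it in a close crop.

```bash
cat > h.py <<'E'
import numpy as np, cv2
from scipy.spatial.transform import Rotation as R
def proj(p,P):
    c=R.from_rotvec(p["orientation"]).inv().apply(np.atleast_2d(P)-p["eye"])
    return np.c_[p["cx"]+p["fx"]*c[:,0]/-c[:,2], p["cy"]-p["fy"]*c[:,1]/-c[:,2]]
def ray(p,u,v):
    d=np.array([(u-p["cx"])/p["fx"],-(v-p["cy"])/p["fy"],-1.]); return R.from_rotvec(p["orientation"]).apply(d)
def atz(p,u,v,z):
    d=ray(p,u,v); return p["eye"]+d*(z-p["eye"][2])/d[2]
def crop(p,x0,y0,x1,y1,s,name):
    cv2.imwrite(name,cv2.resize(p["image"][y0:y1,x0:x1],None,fx=s,fy=s,interpolation=cv2.INTER_CUBIC))
E
python3 - <<'E'
from workcell import arm, eyes, spotter
from h import *
import pickle
ps={}
for n in("scene","top"):
    p=eyes.get_image(n); ps[n]=p
    for k in ["vise","front_jaw","lever_pad","thumb_rest","bar_end_a","bar_centre","punch","fixed_jaw_face","front_jaw_face"]:
        try: print(n,k,[(np.round(d["extent"]).tolist(),round(d["p"],2)) for d in spotter.look_for(p,k)[:3]])
        except Exception as e: print(k,e)
pickle.dump(ps,open("ps.pkl","wb"))
crop(ps["top"],230,210,380,300,5,"pics/t1.png")
crop(ps["scene"],260,190,400,295,5,"pics/s1.png")
E
```

```text
scene vise [([271.0, 212.0, 391.0, 290.0], 0.97), ([269.0, 221.0, 286.0, 270.0], 0.67), ([289.0, 213.0, 325.0, 257.0], 0.24)]
scene front_jaw [([287.0, 213.0, 327.0, 256.0], 0.9), ([264.0, 211.0, 392.0, 284.0], 0.67), ([284.0, 224.0, 310.0, 234.0], 0.61)]
scene lever_pad [([285.0, 226.0, 312.0, 232.0], 0.47)]
scene thumb_rest [([287.0, 222.0, 309.0, 234.0], 0.53)]
scene bar_end_a [([271.0, 222.0, 287.0, 271.0], 0.73)]
scene bar_centre [([267.0, 221.0, 287.0, 270.0], 0.74)]
scene punch [([348.0, 303.0, 378.0, 326.0], 0.73), ([345.0, 206.0, 370.0, 242.0], 0.62), ([291.0, 210.0, 311.0, 225.0], 0.49)]
scene fixed_jaw_face [([269.0, 213.0, 393.0, 281.0], 0.85), ([284.0, 222.0, 310.0, 235.0], 0.62)]
scene front_jaw_face [([287.0, 216.0, 327.0, 258.0], 0.94), ([284.0, 223.0, 313.0, 237.0], 0.18)]
top vise [([237.0, 221.0, 363.0, 284.0], 0.57)]
top front_jaw [([304.0, 229.0, 350.0, 269.0], 0.87)]
top lever_pad [([320.0, 236.0, 349.0, 251.0], 0.8)]
top thumb_rest [([321.0, 236.0, 342.0, 247.0], 0.61)]
top bar_end_a [([285.0, 235.0, 365.0, 258.0], 0.79), ([221.0, 204.0, 236.0, 223.0], 0.54)]
top bar_centre [([286.0, 237.0, 362.0, 257.0], 0.79)]
top punch [([327.0, 307.0, 352.0, 330.0], 0.89), ([251.0, 158.0, 275.0, 185.0], 0.76), ([260.0, 240.0, 282.0, 269.0], 0.61)]
top fixed_jaw_face [([235.0, 222.0, 365.0, 283.0], 0.62)]
top front_jaw_face [([302.0, 224.0, 344.0, 266.0], 0.95), ([398.0, 259.0, 426.0, 314.0], 0.68)]
```

View pics/t1.png

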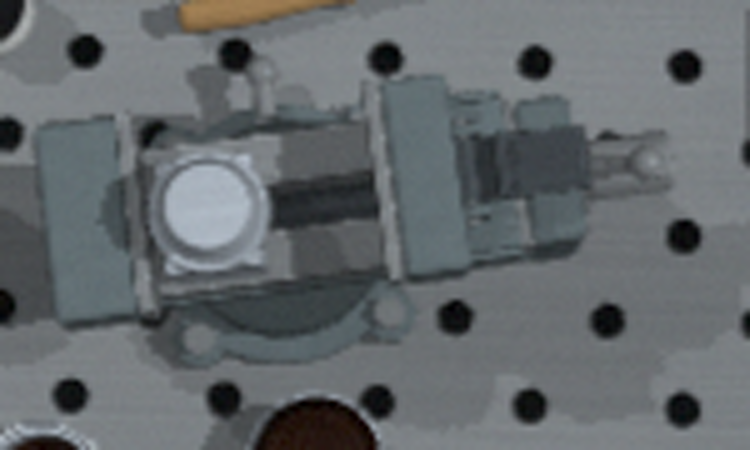

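View pics/s1.png

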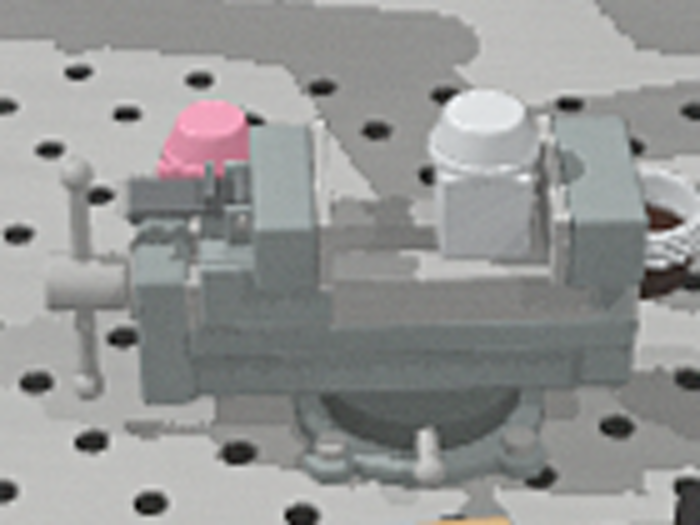

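```bash
cat > fit.py <<'E'
from h import *
import pickle
from scipy.optimize import least_squares
ps=pickle.load(open("ps.pkl","rb"))
T=lambda a,b:(230+a/5,210+b/5); S=lambda a,b:(260+a/5,190+b/5)
def pts(o,th):
    b=np.array([.252,0,.095]); r=.066*np.array([0,np.sin(th),np.cos(th)])
    return {"a":b+r,"b":b-r,"ffr":[0,.05,.165],"ffl":[0,-.05,.165],"jfr":[o,.05,.165],"jfl":[o,-.05,.165],
     "ler":[o+.104,.016,.152],"lel":[o+.104,-.016,.152]}
# facing from the bar toward +y world: right = world +x ; vise y=world +x
obs=[("top","a",T(648,160)),("top","ffr",T(130,113)),("top","ffl",T(156,313)),("top","jfr",T(366,83)),("top","jfl",T(390,280)),
("top","ler",T(587,125)),("top","lel",T(591,190)),
("scene","a",S(76,174)),("scene","b",S(89,383)),("scene","jfl",S(320,120)),("scene","jfr",S(326,230)),("scene","ler",S(129,216)),("scene","lel",S(128,180)),("scene","ffl",S(541,118)),("scene","ffr",S(556,226))]
def world(q,P):
    x,y,w=q[:3]; ex=np.array([np.sin(w),-np.cos(w),0]); ey=np.array([np.cos(w),np.sin(w),0])
    P=np.asarray(P,float); return np.array([x,y,0])+P[0]*ex+P[1]*ey+np.array([0,0,P[2]])
def res(q):
    d=pts(q[3],q[4]); return np.concatenate([proj(ps[n],world(q,d[k]))[0]-uv for n,k,uv in obs])
if __name__=="__main__":
    s=least_squares(res,[.4,.1,0,.1,0],loss="soft_l1"); q=s.x
    print(q.round(4)); r=res(q).reshape(-1,2)
    for o,e in zip(obs,r): print(o[:2],e.round(1))
    for k,P in pts(q[3],q[4]).items(): print(k,world(q,P).round(4))
    pk=atz(ps["top"],*T(207,207),.198); print("punch",pk)
    d=pk-np.array([q[0],q[1],0]); w=q[2]; print("vise frame",d@[np.sin(w),-np.cos(w),0],d@[np.cos(w),np.sin(w),0])
    print("pad",world(q,[q[3]+.082,0,.152]),"thumb",world(q,[q[3]+.067,0,.157]))
E
python3 fit.py
```

```text
[ 0.5602  0.1167  0.1584  0.1198 -0.1227]
('top', 'a') [-1.3  0.2]
('top', 'ffr') [-0.8 -0.3]
('top', 'ffl') [-1.2 -0.6]
('top', 'jfr') [-0.3 -0.5]
('top', 'jfl') [ 0.2 -0.5]
('top', 'ler') [-1.9 -0.2]
('top', 'lel') [-0.9 -0.8]
('scene', 'a') [-0.4 -0.3]
('scene', 'b') [-0.6 -0.5]
('scene', 'jfl') [-0.7 -0.5]
('scene', 'jfr') [-0.5 -1.5]
('scene', 'ler') [-0.6 -1.2]
('scene', 'lel') [-0.1 -0.8]
('scene', 'ffl') [-1.7 -1. ]
('scene', 'ffr') [-0.8 -1.7]
a [ 0.592  -0.1334  0.1605]
b [ 0.6079 -0.1309  0.0295]
ffr [0.6096 0.1246 0.165 ]
ffl [0.5108 0.1088 0.165 ]
jfr [0.6285 0.0063 0.165 ]
jfl [ 0.5297 -0.0094  0.165 ]
ler [ 0.6113 -0.1017  0.152 ]
lel [ 0.5797 -0.1068  0.152 ]
punch [0.55826313 0.08062218 0.198     ]
vise frame 0.035330154517746105 -0.0076008853309292345
pad [ 0.59202687 -0.08252451  0.152     ] thumb [ 0.58966029 -0.06771238  0.157     ]
```

```bash
cat > go.py <<'E'
from workcell import arm
from h import *
import sys
s=arm.observe(); M=R.from_rotvec(s["orientation"]).as_matrix(); p=s["tool_pos"]
# vise frame: q
q=[0.5602,0.1167,0.1584]
ex=np.array([np.sin(q[2]),-np.cos(q[2]),0]); ey=np.array([np.cos(q[2]),np.sin(q[2]),0])
d=p-[q[0],q[1],0]
print("t",round(s["t"],2),"tcp",p.round(4),"vise x,y,z mm",(1e3*np.array([d@ex,d@ey,p[2]])).round(1),"gap",s["finger_gap"].round(4),"F vise",np.round([s["wrist_force"]@ex,s["wrist_force"]@ey,s["wrist_force"][2]],1))
print("tool x,z axes in vise",np.round([M[:,0]@ex,M[:,0]@ey],3),np.round([M[:,2]@ex,M[:,2]@ey],3),"y",M[:,1].round(3))
if len(sys.argv)>1:
    t=np.array([float(v) for v in sys.argv[1:4]])/1e3
    w=np.array([q[0],q[1],0])+t[0]*ex+t[1]*ey+[0,0,t[2]]
    print("rows units(30mm) tool xyz",(M.T@(w-p)/.03).round(2))
E
python3 go.py 196.5 0 215; python3 -c "
import pickle;from h import *
p=pickle.load(open('ps.pkl','rb'))['top']
for n,u,v in [('filetip',358,196),('handle',268,211),('caliper',402,250),('jar',227,211),('tin',292,300)]: print(n,atz(p,u,v,.0).round(3))"
```

```text
filetip [ 0.749 -0.146  0.   ]
handle [0.699 0.106 0.   ]
caliper [ 0.598 -0.27   0.   ]
jar [0.696 0.221 0.   ]
tin [0.452 0.032 0.   ]Traceback (most recent call last):
  File "go.py", line 9, in <module>
    print("t",round(s["t"],2),"tcp",p.round(4),"vise x,y,z mm",(1e3*np.array([d@ex,d@ey,p[2]])).round(1),"gap",s["finger_gap"].round(4),"F vise",np.round([s["wrist_force"]@ex,s["wrist_force"]@ey,s["wrist_force"][2]],1))
                                                                                                               ^^^^^^^^^^^^^^^^^^^^^
AttributeError: 'float' object has no attribute 'round'
```

```bash
sed -i 's/s\["finger_gap"\].round(4)/round(s["finger_gap"],4)/' go.py; python3 go.py 196.5 0 215
```

```text
t 1.1 tcp [ 0.1618 -0.6037  0.2044] vise x,y,z mm [ 648.5 -507.   204.4] gap 0.087 F vise [-0.3  0.1 -1.3]
tool x,z axes in vise [-0.103  0.995] [-0.995 -0.103] y [ 0. -0. -1.]
rows units(30mm) tool xyz [18.37 -0.35 13.24]
```

servo_tool:
  targets:
    - [[1,0.8,-0.2,0.6,0],[1,0.8,-0.2,0.6,0],[1,0.8,-0.2,0.6,0],[1,0.8,-0.2,0.6,0],[1,0.8,-0.2,0.6,0],[1,0.8,-0.2,0.6,0],[1,0.8,-0.2,0.6,0],[1,0.8,-0.2,0.6,0]]
  grip_force: 30

```text
t: 1.77
tool_pos: [0.3106, -0.4136, 0.2529]
orientation: [-1.561, -0.206, 0.205]
wrist_force: [0.9, -0.1, 0.9]
finger_gap: 0.0415
```

servo_tool:
  targets:
    - [[1,0.8,0,0.6,0],[1,0.8,0,0.6,0],[1,0.8,0,0.6,0],[1,0.8,0,0.6,0],[1,0.8,0,0.6,0],[1,0.8,0,0.6,0],[1,0.8,0,0.6,0],[1,0.8,0,0.6,0]]

```text
t: 2.43
tool_pos: [0.4589, -0.2248, 0.2526]
orientation: [-1.561, -0.206, 0.205]
wrist_force: [0.1, -0.7, -0.6]
finger_gap: 0.0007
```

```bash
python3 go.py 196.5 0 215; python3 -c "
from workcell import arm;print(arm.observe()['joints'].round(3))"
```

```text
t 2.43 tcp [ 0.4589 -0.2248  0.2526] vise x,y,z mm [ 321.2 -153.9  252.6] gap 0.0007 F vise [ 0.7  0.  -0.6]
tool x,z axes in vise [-0.103  0.995] [-0.995 -0.103] y [ 0.001 -0.    -1.   ]
rows units(30mm) tool xyz [5.53 1.26 3.6 ]
[-0.137  0.156 -0.186  0.    -1.228 -1.171]
```

servo_tool:
  targets:
    - [[1,0.7,0,0.45,0],[1,0.7,0,0.45,0],[1,0.7,0,0.45,0],[1,0.7,0,0.45,0],[1,0.7,0,0.45,0],[1,0.7,0,0.45,0],[1,0.7,0,0.45,0],[1,0.7,0,0.45,0]]

```text
t: 3.1
tool_pos: [0.5932, -0.0773, 0.2525]
orientation: [-1.561, -0.206, 0.206]
wrist_force: [-0.3, -0.8, -0.1]
finger_gap: 0.0004
```

servo_tool:
  targets:
    - [[1,0,0,0,-1],[1,0,0,0,-1],[1,0,0,0,-1],[1,0,0,0,-1],[1,0,0,0,-1],[1,0,0,0,-1],[1,0,0,0,-1],[1,0,0,0,-1]]

```text
t: 3.77
tool_pos: [0.5925, -0.0783, 0.2523]
orientation: [-1.437, -0.752, 0.752]
wrist_force: [-0.5, 0.4, -0.4]
finger_gap: 0.0005
```

servo_tool:
  targets:
    - [[1,0,0,0,-1],[1,0,0,0,-1],[1,0,0,0,-1],[1,0,0,0,-1],[1,0,0,0,-1],[1,0,0,0,-1],[1,0,0,0,-1],[1,0,0,0,-1]]

```text
t: 4.43
tool_pos: [0.5925, -0.0783, 0.2524]
orientation: [-1.165, -1.276, 1.276]
wrist_force: [0.4, 0.2, 0.1]
finger_gap: 0.0003
```

```bash
python3 go.py 198 0 175; python3 -c "
from workcell import arm;print(arm.observe()['joints'].round(3))"
```

```text
t 4.43 tcp [ 0.5925 -0.0783  0.2524] vise x,y,z mm [197.7   1.1 252.4] gap 0.0003 F vise [-0.1  0.4  0.1]
tool x,z axes in vise [-0.998  0.067] [-0.067 -0.998] y [ 0.  0. -1.]
rows units(30mm) tool xyz [-0.01  2.58  0.04]
[ 0.139  0.309  0.017 -0.    -1.278 -0.048]
```

servo_tool:
  targets:
    - [[1,-0.1,0.5,0.04,-0.4],[1,0,0.5,0,-0.37],[1,0,0.5,0,0],[1,0,0.5,0,0],[1,0,0.4,0,0],[1,0,0.2,0,0],[1,0,0,0,0],[1,0,0,0,0]]

```text
t: 5.1
tool_pos: [0.5918, -0.0815, 0.1747]
orientation: [-1.132, -1.322, 1.322]
wrist_force: [1.0, -0.7, 0.3]
finger_gap: 0.0004
```

```bash
python3 go.py 200 0 150
python3 - <<'E'
from workcell import eyes
from h import *
a=eyes.get_image("scene");b=eyes.get_image("top")
crop(a,250,150,390,255,5,"pics/s2.png");crop(b,260,200,400,290,5,"pics/t2.png")
E
```

```text
t 5.1 tcp [ 0.5918 -0.0815  0.1747] vise x,y,z mm [200.7  -0.  174.7] gap 0.0004 F vise [0.9 0.9 0.3]
tool x,z axes in vise [-1.     0.004] [-0.004 -1.   ] y [ 0. -0. -1.]
rows units(30mm) tool xyz [ 0.02  0.82 -0.  ]
```

View pics/s2.png

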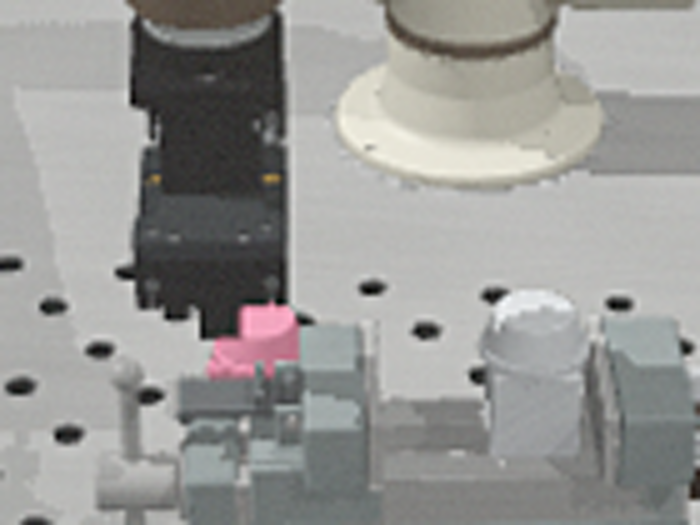

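View pics/t2.png

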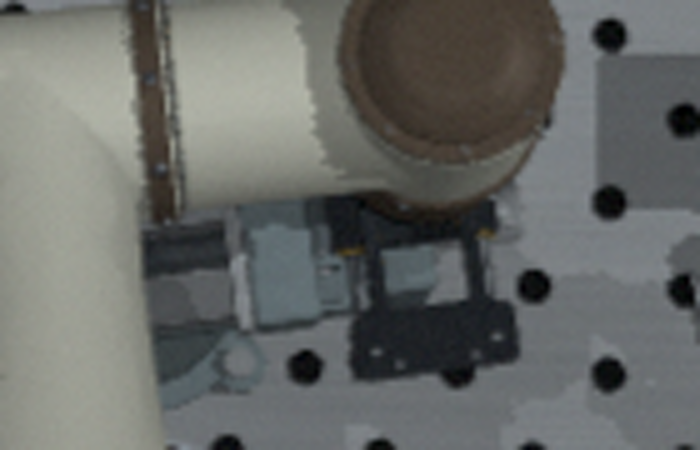

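Scene crop: fingertip bottom at (220,335), above the lever (178–300,395) and outward of the thumb rest (262,385); bar ball at (127,372) is clear. Now I press down.

servo_tool:
  targets:
    - [[1,0,0.2,0,0],[1,0,0.15,0,0],[1,0,0.1,0,0],[1,0,0.08,0,0],[1,0,0.06,0,0],[1,0,0,0,0],[1,0,0,0,0],[1,0,0,0,0]]

```text
t: 5.87
tool_pos: [0.5917, -0.0814, 0.1568]
orientation: [-1.132, -1.322, 1.322]
wrist_force: [-0.2, 0.3, 0.8]
finger_gap: 0.0005
```

```bash
python3 go.py
```

```text
t 5.87 tcp [ 0.5917 -0.0814  0.1568] vise x,y,z mm [ 2.006e+02 -1.000e-01  1.568e+02] gap 0.0005 F vise [-0.3 -0.1  0.8]
tool x,z axes in vise [-1.     0.004] [-0.004 -1.   ] y [ 0. -0. -1.]
```

Run:
```python
from workcell import eyes
from h import *
a=eyes.get_image("scene");b=eyes.get_image("top")
crop(a,250,180,350,255,8,"pics/s3.png")
from workcell import arm
p=arm.observe()["tool_pos"]
for dz in (0,-.011): print(proj(a,p+[0,0,dz]))
```

```text
[[293.9275633  226.84466615]]
[[294.07149922 230.19653642]]
```

View pics/s3.png

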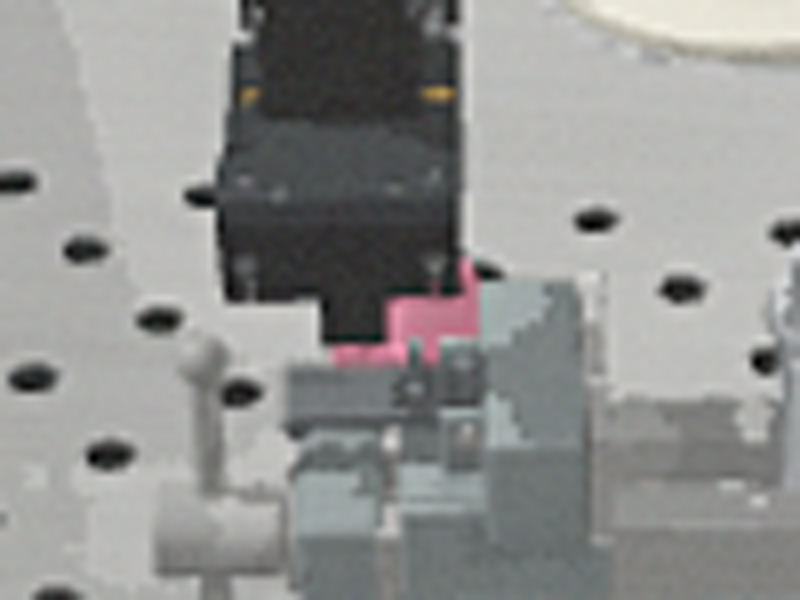

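Run:
```python
from workcell import eyes, arm
from h import *
b=eyes.get_image("top")
crop(b,280,210,400,300,6,"pics/t3.png")
p=arm.observe()["tool_pos"]
for z in (.22,.25,.28): print(z,[((proj(b,[p[0]+dx,p[1],z])[0]-[280,210])*6).round() for dx in (0,-.095)], )
```

```text
0.22 [array([353., 168.]), array([350., 405.])]
0.25 [array([358., 156.]), array([354., 399.])]
0.28 [array([363., 144.]), array([359., 391.])]
```

View pics/t3.png

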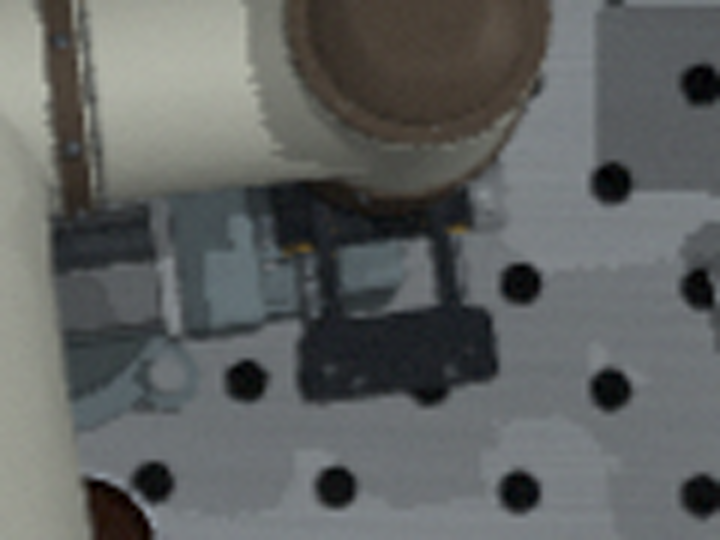

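Run:
```python
from workcell import eyes, arm
from h import *
b=eyes.get_image("scene")
s=arm.observe();p=s["tool_pos"];M=R.from_rotvec(s["orientation"]).as_matrix()
f=lambda x,y,z:((proj(b,p+M@[x,y,z])[0]-[250,180])*8).round()
print("body bottom near",f(.0375,-.059,-.095),f(-.0375,-.059,-.095))
print("body bottom center",f(.0375,-.059,0),f(-.0375,-.059,0))
for zz in(0,-.015,-.03): print("tip",f(.0095,.011,zz),f(-.0095,.011,zz))
print(s["wrist_force"], s["tau"])
```

```text
body bottom near [462. 390.] [219. 394.]
body bottom center [460. 224.] [231. 229.]
tip [381. 401.] [324. 402.]
tip [380. 427.] [324. 428.]
tip [380. 453.] [323. 454.]
[-0.33149979 -0.04092428 -0.48992634] [ 1.10418063e-03 -3.74112868e+01  1.76614738e+01  3.96490574e+00
  3.87861673e-02  2.11720152e-05]
```

Run:
```python
import pickle
from h import *
ps=pickle.load(open("ps.pkl","rb"))
M=R.from_rotvec([-1.55886003, -0.20500353,  0.20553562]).as_matrix();p=np.array([ 0.16162723, -0.60308523,  0.20324757])
b=ps["scene"]
crop(b,110,60,210,140,8,"pics/s0.png")
f=lambda x,y,z:((proj(b,p+M@[x,y,z])[0]-[110,60])*8).round()
for z in(-.0585,-.0435,.0435,.0585): print("tip",f(.0095,.011,z),f(-.0095,.011,z))
for z in(-.095,.095): print("body",f(.0375,-.059,z),f(-.0375,-.059,z))
```

```text
tip [283. 631.] [289. 612.]
tip [320. 629.] [326. 610.]
tip [530. 616.] [534. 597.]
tip [566. 614.] [570. 595.]
body [147. 508.] [175. 435.]
body [624. 480.] [636. 409.]
```

View pics/s0.png

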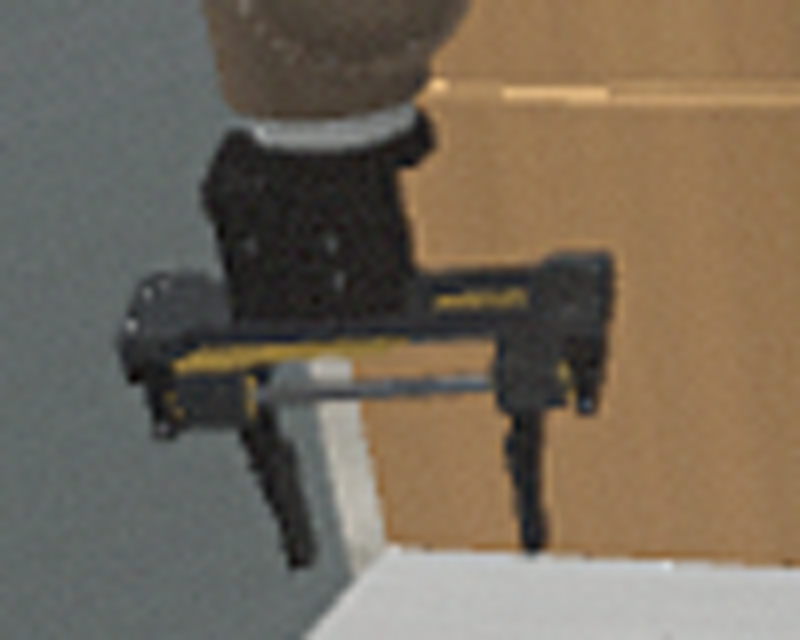

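The projected tip rows are 7–11 px lower than the visible tips, and there is no contact force, so the real tool is probably about 15–25 mm higher than the readout. I'll lower it slowly until it touches.

servo_tool:
  targets:
    - [[1,0,0.06,0,0],[1,0,0.06,0,0],[1,0,0.06,0,0],[1,0,0.05,0,0],[1,0,0.05,0,0],[1,0,0,0,0],[1,0,0,0,0],[1,0,0,0,0]]

```text
t: 6.73
tool_pos: [0.5916, -0.0814, 0.1483]
orientation: [-1.132, -1.322, 1.322]
wrist_force: [-0.9, 0.1, -0.3]
finger_gap: 0.0007
```

```bash
python3 go.py;python3 - <<'E'
from workcell import eyes
from h import *
a=eyes.get_image("scene")
crop(a,250,180,350,255,8,"pics/s4.png")
print(proj(a,[[0,0,0]]))
E
```

```text
t 6.73 tcp [ 0.5916 -0.0814  0.1483] vise x,y,z mm [ 2.006e+02 -2.000e-01  1.483e+02] gap 0.0007 F vise [-0.3 -0.9 -0.3]
tool x,z axes in vise [-1.     0.004] [-0.004 -1.   ] y [ 0. -0. -1.]
[[343.19082482 173.81259289]]
```

View pics/s4.png

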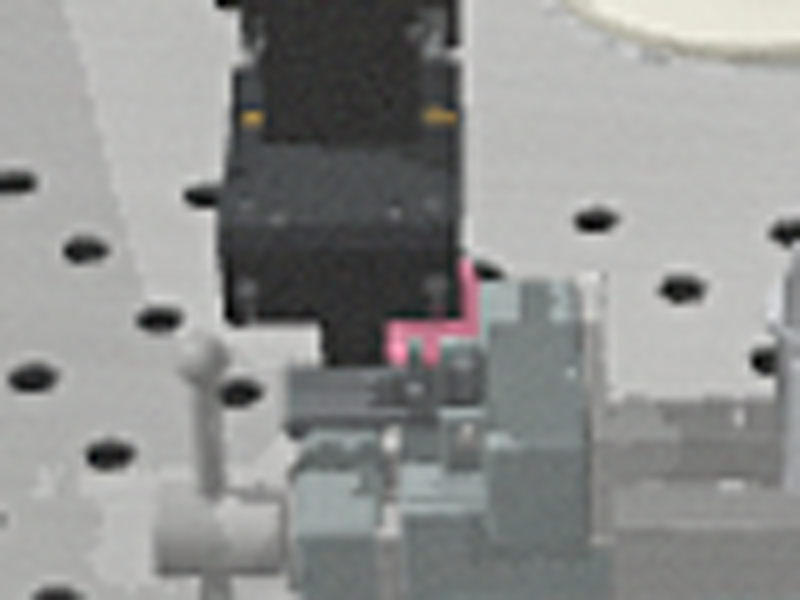

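Run:
```python
from workcell import eyes, arm
from h import *
b=eyes.get_image("top");a=eyes.get_image("scene")
s=arm.observe();p=s["tool_pos"].copy();M=R.from_rotvec(s["orientation"]).as_matrix()
p[2]=.1568
for off in ([0,0,0],[0,0,.03],[-.03,0,0],[-.05,0,0]):
  print(off)
  f=lambda x,y,z:((proj(b,p+off+M@[x,y,z])[0]-[280,210])*6).round()
  print(" top far-end, at bottom and +45mm",f(.0375,-.059,.095),f(-.0375,-.059,.095),f(.0375,-.104,.095),f(-.0375,-.104,.095))
  f=lambda x,y,z:((proj(a,p+off+M@[x,y,z])[0]-[250,180])*8).round()
  print(" scene near bottom",f(.0375,-.059,-.095),f(-.0375,-.059,-.095))
```

```text
[0, 0, 0]
 top far-end, at bottom and +45mm [292. 417.] [479. 392.] [297. 407.] [490. 382.]
 scene near bottom [462. 390.] [219. 395.]
[0, 0, 0.03]
 top far-end, at bottom and +45mm [296. 410.] [487. 385.] [301. 400.] [498. 374.]
 scene near bottom [460. 309.] [214. 314.]
[-0.03, 0, 0]
 top far-end, at bottom and +45mm [291. 493.] [479. 468.] [296. 485.] [490. 460.]
 scene near bottom [476. 336.] [238. 340.]
[-0.05, 0, 0]
 top far-end, at bottom and +45mm [290. 544.] [478. 519.] [295. 538.] [489. 512.]
 scene near bottom [485. 301.] [249. 305.]
```

The top view matches a pure +30 mm height offset (dx≈0), and so does the scene view. Contact should come about 16 mm lower.

servo_tool:
  targets:
    - [[1,0,0.12,0,0],[1,0,0.12,0,0],[1,0,0.12,0,0],[1,0,0.1,0,0],[1,0,0.06,0,0],[1,0,0,0,0],[1,0,0,0,0],[1,0,0,0,0]]

```text
t: 7.55
tool_pos: [0.5913, -0.0815, 0.1329]
orientation: [-1.132, -1.322, 1.322]
wrist_force: [-1.2, -0.5, 2.0]
finger_gap: 0.0003
```

```bash
python3 go.py
```

```text
t 7.55 tcp [ 0.5913 -0.0815  0.1329] vise x,y,z mm [200.6  -0.5 132.9] gap 0.0003 F vise [ 0.3 -1.3  2. ]
tool x,z axes in vise [-1.     0.004] [-0.004 -1.   ] y [-0. -0. -1.]
```

servo_tool:
  targets:
    - [[1,0,0.06,0,0],[1,0,0.06,0,0],[1,0,0.06,0,0],[1,0,0.04,0,0],[1,0,0.03,0,0],[1,0,0,0,0],[1,0,0,0,0],[1,0,0,0,0]]

```text
t: 8.22
tool_pos: [0.5917, -0.0815, 0.1273]
orientation: [-1.133, -1.323, 1.323]
wrist_force: [-4.2, 1.2, 10.4]
finger_gap: 0.0008
```

```bash
python3 go.py;python3 - <<'E'
from workcell import eyes
from h import *
a=eyes.get_image("scene")
crop(a,250,180,350,255,8,"pics/s5.png")
E
```

```text
t 8.22 tcp [ 0.5917 -0.0815  0.1273] vise x,y,z mm [ 2.007e+02 -1.000e-01  1.273e+02] gap 0.0008 F vise [-1.8 -4.  10.4]
tool x,z axes in vise [-1.     0.003] [-0.003 -1.   ] y [ 0.001 -0.001 -1.   ]
```

View pics/s5.png

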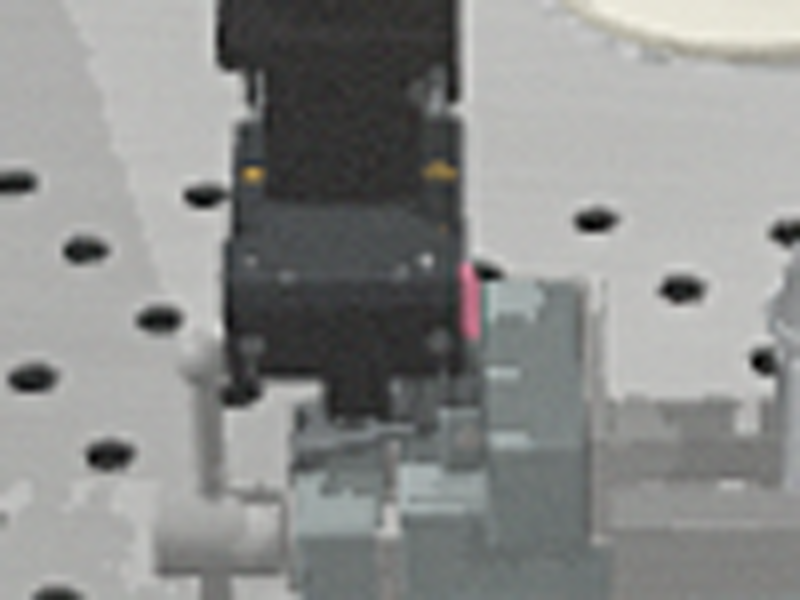

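The picture shows the fingers at (360,410) on the lever, which is tilted down, and the jaw hasn't moved. I press slightly deeper and slide inward.

servo_tool:
  targets:
    - [[1,0,0.07,0,0],[1,0.1,0.03,0,0],[1,0.15,0,0,0],[1,0.15,0,0,0],[1,0.15,0,0,0],[1,0.15,0,0,0],[1,0.15,0,0,0],[1,0.1,0,0,0]]

```text
t: 8.93
tool_pos: [0.5875, -0.0545, 0.126]
orientation: [-1.135, -1.323, 1.324]
wrist_force: [-6.3, -3.8, 16.3]
finger_gap: 0.0006
```

```bash
python3 go.py;python3 - <<'E'
from workcell import eyes
from h import *
a=eyes.get_image("scene")
crop(a,250,180,370,270,6,"pics/s6.png")
E
```

```text
t 8.93 tcp [ 0.5875 -0.0545  0.126 ] vise x,y,z mm [ 1.734e+02 -1.000e-01  1.260e+02] gap 0.0006 F vise [ 2.7 -6.8 16.3]
tool x,z axes in vise [-1.     0.003] [-0.003 -1.   ] y [ 0.002 -0.003 -1.   ]
```

View pics/s6.png

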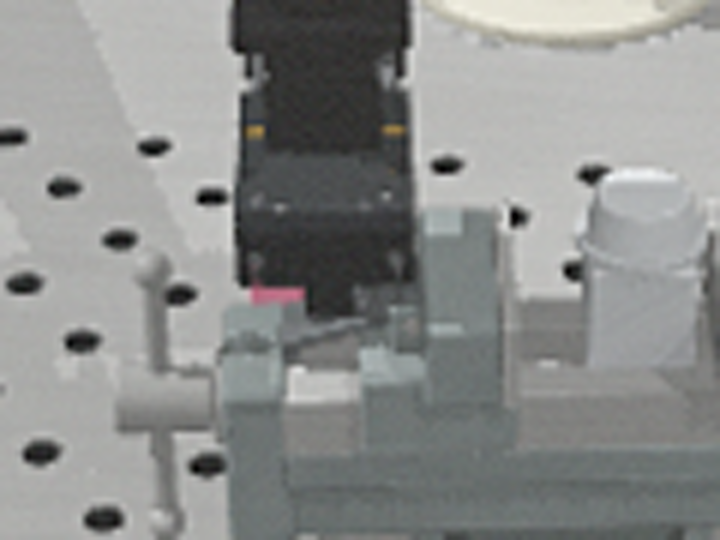

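servo_tool:
  targets:
    - [[1,0.1,0,0,0],[1,0.15,0,0,0],[1,0.15,0,0,0],[1,0.15,0,0,0],[1,0.15,0,0,0],[1,0.15,0,0,0],[1,0.15,0,0,0],[1,0.1,0,0,0]]

```text
t: 9.65
tool_pos: [0.5822, -0.0219, 0.126]
orientation: [-1.135, -1.323, 1.325]
wrist_force: [-6.0, -5.2, 17.2]
finger_gap: 0.0003
```

```bash
python3 go.py;python3 - <<'E'
from workcell import eyes
from h import *
a=eyes.get_image("scene")
crop(a,250,170,370,260,6,"pics/s7.png")
E
```

```text
t 9.65 tcp [ 0.5822 -0.0219  0.126 ] vise x,y,z mm [ 1.403e+02 -1.000e-01  1.260e+02] gap 0.0003 F vise [ 4.1 -6.8 17.2]
tool x,z axes in vise [-1.     0.002] [-0.002 -1.   ] y [ 0.002 -0.003 -1.   ]
```

View pics/s7.png

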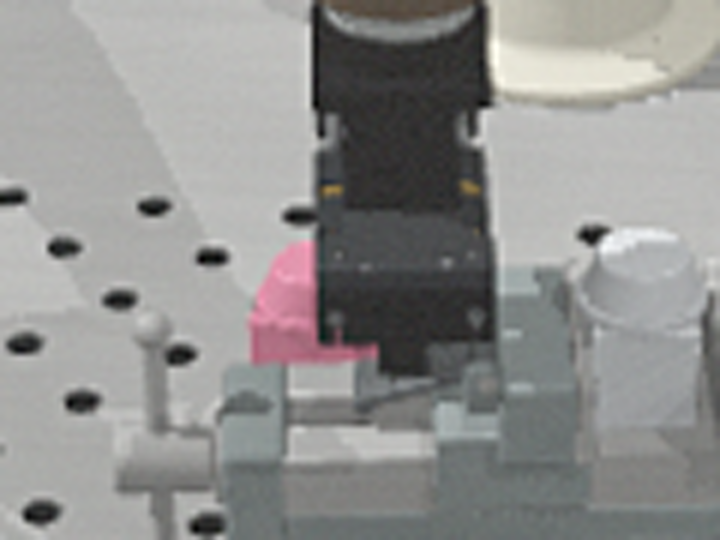

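servo_tool:
  targets:
    - [[1,0.1,0,0,0],[1,0.1,0,0,0],[1,0.1,0,0,0],[1,0.1,0,0,0],[1,0.05,0,0,0],[1,0.05,0,0,0],[1,0,0,0,0],[1,0,0,0,0]]

```text
t: 10.37
tool_pos: [0.5811, -0.0111, 0.1265]
orientation: [-1.14, -1.321, 1.328]
wrist_force: [-1.9, -17.0, 14.9]
finger_gap: 0.0006
```

```bash
python3 go.py
```

```text
t 10.37 tcp [ 0.5811 -0.0111  0.1265] vise x,y,z mm [129.5   0.5 126.5] gap 0.0006 F vise [16.5 -4.6 14.9]
tool x,z axes in vise [-1.     0.003] [-0.003 -1.   ] y [ 0.003 -0.008 -1.   ]
```

```bash
python3 go.py;python3 - <<'E'
from workcell import eyes
from h import *
a=eyes.get_image("scene");b=eyes.get_image("top")
crop(a,290,180,390,255,8,"pics/s8.png");crop(b,230,210,330,285,8,"pics/t8.png")
E
```

```text
t 10.37 tcp [ 0.5811 -0.0111  0.1265] vise x,y,z mm [129.5   0.5 126.5] gap 0.0006 F vise [16.5 -4.6 14.9]
tool x,z axes in vise [-1.     0.003] [-0.003 -1.   ] y [ 0.003 -0.008 -1.   ]
```

View pics/s8.png

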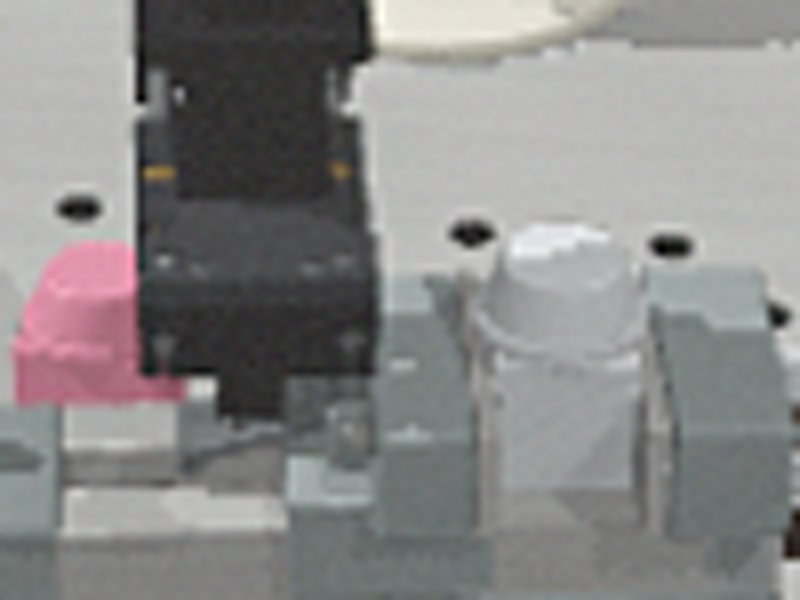

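View pics/t8.png

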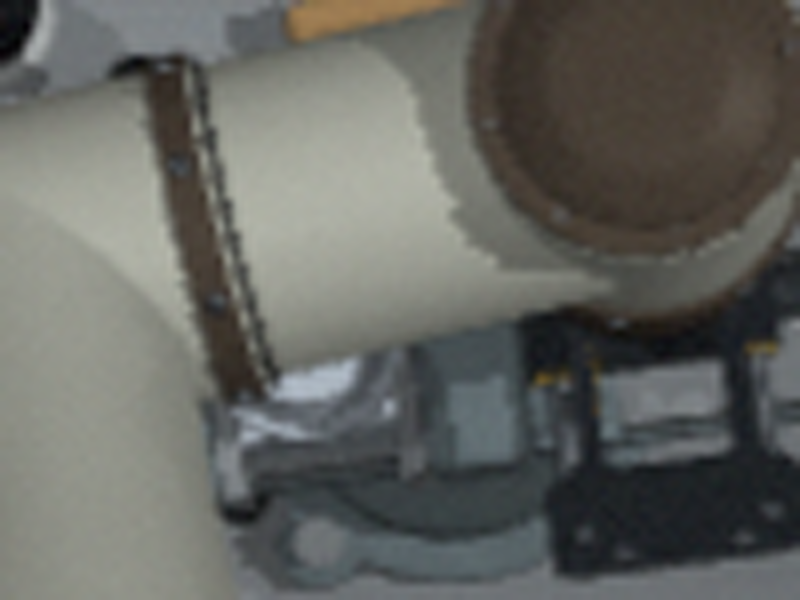

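servo_tool:
  targets:
    - [[1,0.04,0.02,0,0],[1,0.04,0,0,0],[1,0.03,0,0,0],[1,0,0,0,0],[1,0,0,0,0],[1,0,0,0,0],[1,0,0,0,0],[1,0,0,0,0]]

```text
t: 11.13
tool_pos: [0.5811, -0.0104, 0.1266]
orientation: [-1.143, -1.319, 1.331]
wrist_force: [-0.5, -24.6, 16.0]
finger_gap: 0.0005
```

```bash
python3 go.py
```

```text
t 11.13 tcp [ 0.5811 -0.0104  0.1266] vise x,y,z mm [128.8   0.6 126.6] gap 0.0005 F vise [24.2 -4.4 16. ]
tool x,z axes in vise [-1.     0.003] [-0.003 -1.   ] y [ 0.004 -0.012 -1.   ]
```

servo_tool:
  targets:
    - [[1,0,-0.15,0,0],[1,0,-0.15,0,0],[1,-0.1,-0.15,0,0],[1,-0.15,-0.15,0,0],[1,-0.15,-0.3,0,0],[1,0,-0.5,0,0],[1,0,-0.5,0,0],[1,0,0,0,0]]

```text
t: 11.8
tool_pos: [0.5834, -0.014, 0.182]
orientation: [-1.136, -1.328, 1.319]
wrist_force: [0.7, 0.5, 0.6]
finger_gap: 0.0006
```

servo_tool:
  targets:
    - [[1,-0.6,-0.3,0,0],[1,-0.6,-0.3,0,0],[1,-0.6,0,0,0],[1,-0.6,0,0.6,0],[1,-0.6,0,0.6,0],[1,-0.6,0,0.6,0],[1,-0.2,0,0.6,0],[1,0,0,0,0]]

```text
t: 12.47
tool_pos: [0.5246, -0.1392, 0.196]
orientation: [-1.131, -1.319, 1.32]
wrist_force: [-1.1, 0.4, 0.9]
finger_gap: 0.0003
```

```bash
python3 go.py;python3 - <<'E'
from workcell import eyes
from h import *
a=eyes.get_image("scene");b=eyes.get_image("top")
crop(a,260,180,400,285,5,"pics/s9.png");crop(b,230,210,380,300,5,"pics/t9.png")
E
```

```text
t 12.47 tcp [ 0.5246 -0.1392  0.196 ] vise x,y,z mm [247.1 -75.5 196. ] gap 0.0003 F vise [-0.5 -1.1  0.9]
tool x,z axes in vise [-1.     0.006] [-0.006 -1.   ] y [-0.002  0.001 -1.   ]
```

View pics/s9.png

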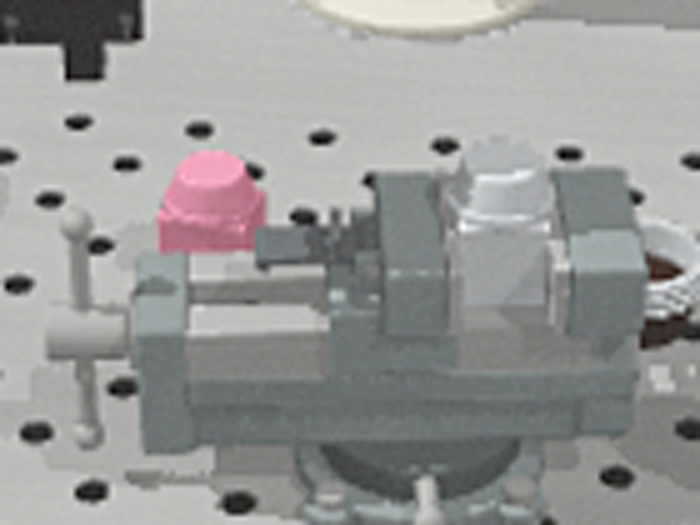

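View pics/t9.png

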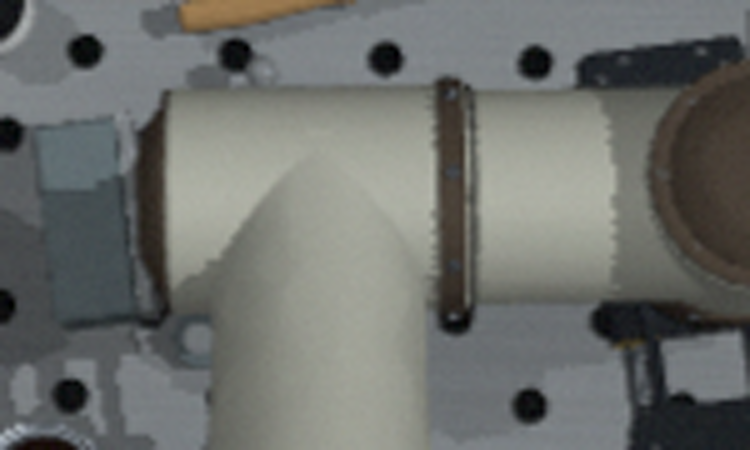

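Scene crop: the lever is level again (290,245), the jaw sits against the punch, and the bar is upright with its ball at (76,225). The finger goes down beside the bar on the vise −y side, below the ball's centre.

servo_tool:
  targets:
    - [[1,-0.2,0.5,0,0],[1,0,0.5,0,0],[1,0,0.5,0,0],[1,0,0.5,0,0],[1,0,0.4,-0.3,0],[1,0,0,-0.4,0],[1,0,0,-0.2,0],[1,0,0,0,0]]

```text
t: 13.23
tool_pos: [0.5572, -0.1391, 0.1241]
orientation: [-1.132, -1.324, 1.323]
wrist_force: [0.0, 0.1, 0.5]
finger_gap: 0.0005
```

```bash
python3 go.py 253 -26 124;python3 - <<'E'
from workcell import eyes
from h import *
a=eyes.get_image("scene")
crop(a,230,180,330,280,6,"pics/s10.png")
E
```

```text
t 13.23 tcp [ 0.5572 -0.1391  0.1241] vise x,y,z mm [252.1 -43.3 124.1] gap 0.0005 F vise [-0.1  0.   0.5]
tool x,z axes in vise [-1.     0.002] [-0.002 -1.   ] y [ 0.001 -0.    -1.   ]
rows units(30mm) tool xyz [-0.03  0.01 -0.58]
```

View pics/s10.png

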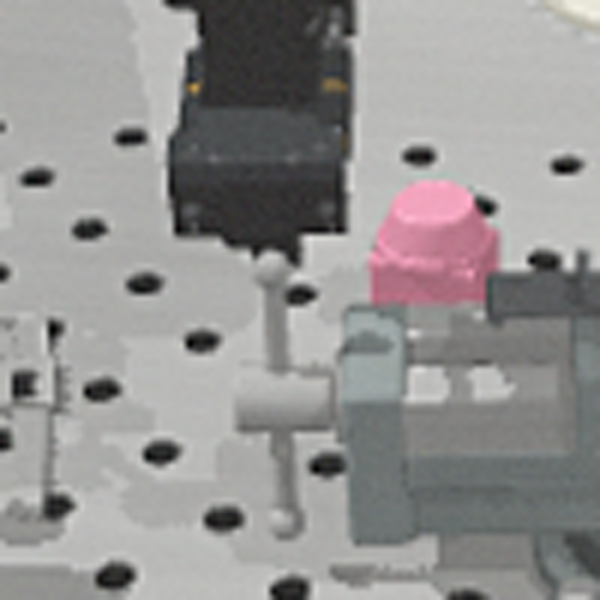

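servo_tool:
  targets:
    - [[1,0,0,-0.3,0],[1,0,0,-0.3,0],[1,0,-0.05,-0.3,0],[1,0,0,-0.25,0],[1,0,0.05,-0.25,0],[1,0,0.06,-0.16,0],[1,0,0.06,-0.16,0],[1,0,0,0,0]]

```text
t: 13.95
tool_pos: [0.6072, -0.1322, 0.1215]
orientation: [-1.133, -1.322, 1.323]
wrist_force: [-3.6, -0.9, 5.2]
finger_gap: 0.0004
```

```bash
python3 go.py 253 17 115;python3 - <<'E'
from workcell import eyes
from h import *
a=eyes.get_image("scene")
crop(a,230,180,330,280,6,"pics/s11.png")
E
```

```text
t 13.95 tcp [ 0.6072 -0.1322  0.1215] vise x,y,z mm [253.2   7.1 121.5] gap 0.0004 F vise [ 0.4 -3.7  5.2]
tool x,z axes in vise [-1.     0.003] [-0.003 -1.   ] y [ 0.001 -0.001 -1.   ]
rows units(30mm) tool xyz [ 0.01  0.22 -0.33]
```

View pics/s11.png

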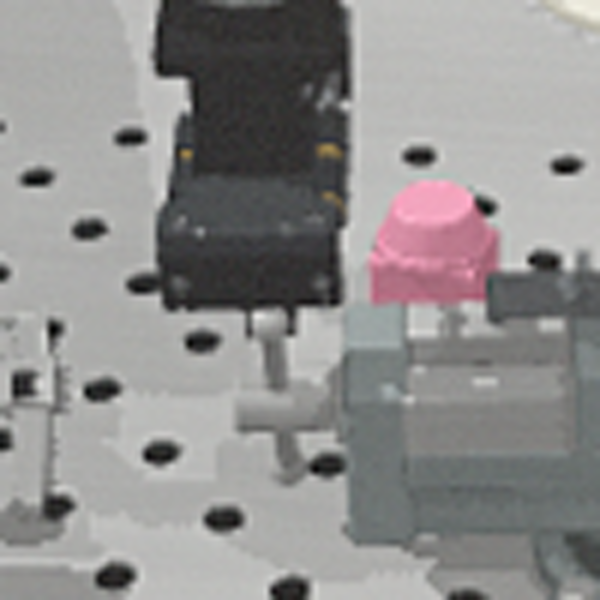

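servo_tool:
  targets:
    - [[1,0,0.09,-0.16,0],[1,0,0.12,-0.16,0],[1,0,0.12,-0.12,0],[1,0,0.13,-0.12,0],[1,0,0.15,-0.1,0],[1,0,0.15,-0.08,0],[1,0,0,0,0],[1,0,0,0,0]]

```text
t: 14.67
tool_pos: [0.6325, -0.1284, 0.1013]
orientation: [-1.14, -1.33, 1.32]
wrist_force: [-0.9, 1.5, 8.8]
finger_gap: 0.0005
```

```bash
python3 go.py;python3 - <<'E'
from workcell import eyes
from h import *
a=eyes.get_image("scene")
crop(a,230,180,330,280,6,"pics/s12.png")
E
```

```text
t 14.67 tcp [ 0.6325 -0.1284  0.1013] vise x,y,z mm [253.5  32.7 101.3] gap 0.0005 F vise [-1.6 -0.6  8.8]
tool x,z axes in vise [-1.     0.002] [-0.002 -1.   ] y [ 0.01  -0.001 -1.   ]
```

View pics/s12.png

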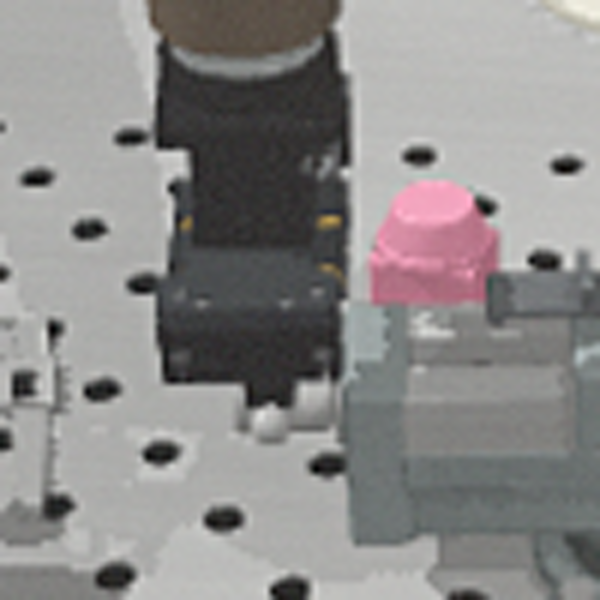

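servo_tool:
  targets:
    - [[1,0,-0.4,0,0],[1,0,-0.4,0,0],[1,0,0,-0.4,0],[1,0,0,-0.4,0],[1,0,0,-0.27,0],[1,0,0.2,0,0],[1,0,0.1,0,0],[1,0,0,0,0]]

```text
t: 15.38
tool_pos: [0.6668, -0.1231, 0.1167]
orientation: [-1.145, -1.335, 1.317]
wrist_force: [5.0, 0.9, 4.8]
finger_gap: 0.0003
```

```bash
python3 go.py;python3 - <<'E'
from workcell import eyes
from h import *
a=eyes.get_image("scene")
crop(a,230,180,330,280,6,"pics/s13.png")
E
```

```text
t 15.38 tcp [ 0.6668 -0.1231  0.1167] vise x,y,z mm [253.6  67.4 116.7] gap 0.0003 F vise [-0.1  5.   4.8]
tool x,z axes in vise [-1.     0.002] [-0.002 -1.   ] y [ 0.017 -0.001 -1.   ]
```

View pics/s13.png

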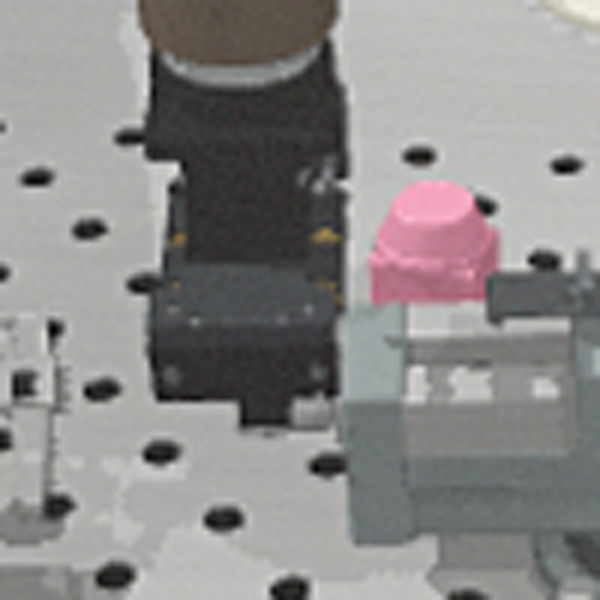

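servo_tool:
  targets:
    - [[1,0,0,0.15,0],[1,0,0.12,0,0],[1,0,0.12,0,0],[1,0,0.12,0,0],[1,0,0.12,0,0],[1,0,0.12,0,0],[1,0,0,0,0],[1,0,0,0,0]]

```text
t: 16.1
tool_pos: [0.6728, -0.1226, 0.105]
orientation: [-1.164, -1.356, 1.309]
wrist_force: [14.0, 4.6, 14.6]
finger_gap: 0.0002
```

```bash
python3 go.py;python3 - <<'E'
from workcell import eyes
from h import *
a=eyes.get_image("scene")
crop(a,230,180,330,280,6,"pics/s14.png")
E
```

```text
t 16.1 tcp [ 0.6728 -0.1226  0.105 ] vise x,y,z mm [254.1  73.5 105. ] gap 0.0002 F vise [-2.4 14.6 14.6]
tool x,z axes in vise [-1.    -0.001] [ 0.001 -0.999] y [ 0.042 -0.001 -0.999]
```

View pics/s14.png

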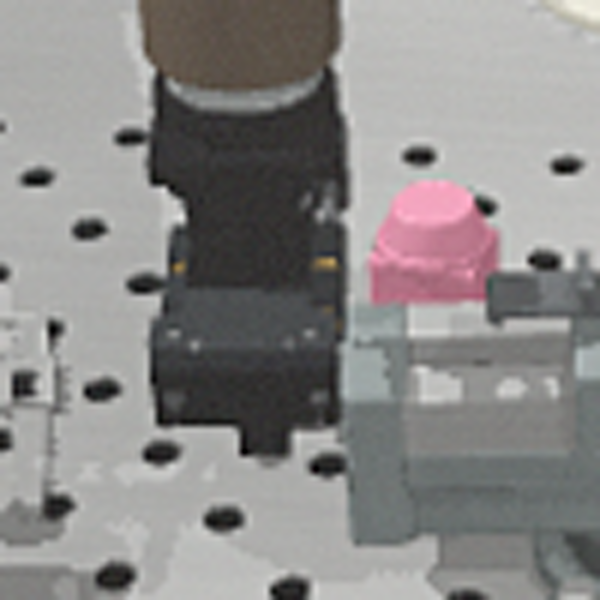

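The finger slid onto the ball's outer flank (y and z forces are equal). I lift, shift inward and press on top of the ball.

servo_tool:
  targets:
    - [[1,0,-0.5,0,0],[1,0,-0.6,0,0],[1,0,0,0,0],[1,0,0,0.25,0],[1,0,0,0.2,0],[1,0,0,0,0],[1,0,0,0,0],[1,0,0,0,0]]

```text
t: 16.82
tool_pos: [0.6532, -0.1253, 0.1351]
orientation: [-1.154, -1.345, 1.314]
wrist_force: [9.9, 3.8, 14.8]
finger_gap: 0.0005
```

```bash
python3 go.py;python3 - <<'E'
from workcell import eyes
from h import *
a=eyes.get_image("scene")
crop(a,230,180,330,280,6,"pics/s15.png")
E
```

```text
t 16.82 tcp [ 0.6532 -0.1253  0.1351] vise x,y,z mm [253.7  53.7 135.1] gap 0.0005 F vise [-2.2 10.3 14.8]
tool x,z axes in vise [-1.     0.001] [-0. -1.] y [ 0.029 -0.001 -1.   ]
```

View pics/s15.png

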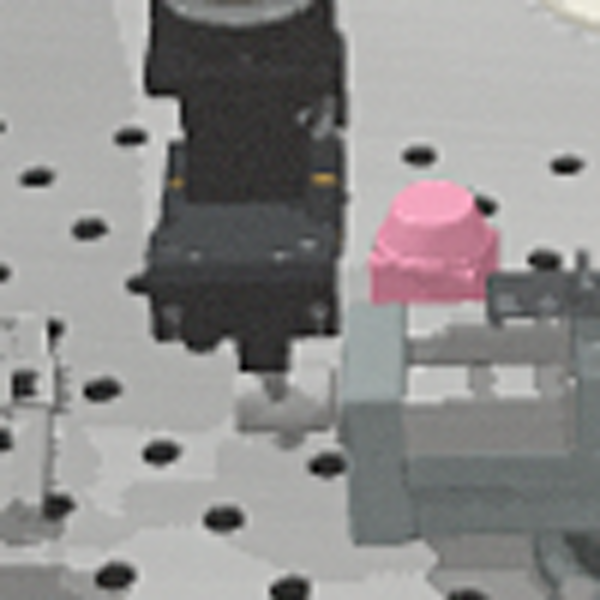

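Run:
```python
from fit import *
q=[0.5602,0.1167,0.1584,.12]
c=ps["scene"]
for th in np.arange(0,2.01,.1):
    d=pts(.12,th); print(round(th,1),((proj(c,world(q,d["a"]))[0]-[230,180])*6).round(),((proj(c,world(q,d["b"]))[0]-[230,180])*6).round())
```

```text
0.0 [268. 276.] [284. 507.]
0.1 [268. 285.] [284. 498.]
0.2 [267. 295.] [285. 487.]
0.3 [267. 307.] [285. 476.]
0.4 [266. 319.] [285. 465.]
0.5 [266. 332.] [285. 452.]
0.6 [266. 346.] [285. 439.]
0.7 [266. 360.] [285. 426.]
0.8 [266. 375.] [285. 413.]
0.9 [267. 390.] [285. 399.]
1.0 [267. 405.] [285. 385.]
1.1 [267. 420.] [284. 371.]
1.2 [268. 435.] [284. 358.]
1.3 [269. 449.] [283. 345.]
1.4 [269. 462.] [283. 332.]
1.5 [270. 475.] [282. 320.]
1.6 [271. 487.] [281. 309.]
1.7 [272. 498.] [280. 298.]
1.8 [273. 508.] [280. 288.]
1.9 [274. 516.] [279. 279.]
2.0 [275. 524.] [278. 271.]
```

Contact geometry shows the closed fingertips are about 16 mm thick, not 30. The bar has sprung back to about 0.65 rad, so it's already stiffening. I'll go back to the −y side of the bar and push along the arc in one continuous stroke.

servo_tool:
  targets:
    - [[1,0,-0.7,0,0],[1,0,-0.65,0,0],[1,0,0,0.5,0],[1,0,0,0.6,0],[1,0,0,0.4,0],[1,0,0.6,0.1,0],[1,0,0.6,0,0],[1,0,0.3,0,0]]

```text
t: 17.53
tool_pos: [0.593, -0.1335, 0.1203]
orientation: [-1.129, -1.32, 1.322]
wrist_force: [-0.6, 0.6, -0.8]
finger_gap: 0.0004
```

```bash
python3 go.py 253 10 120;python3 - <<'E'
from workcell import eyes
from h import *
a=eyes.get_image("scene")
crop(a,230,180,330,280,6,"pics/s16.png")
E
```

```text
t 17.53 tcp [ 0.593  -0.1335  0.1203] vise x,y,z mm [252.2  -7.1 120.3] gap 0.0004 F vise [-0.7 -0.5 -0.8]
tool x,z axes in vise [-1.     0.005] [-0.005 -1.   ] y [-0.003  0.001 -1.   ]
rows units(30mm) tool xyz [-0.02  0.01 -0.57]
```

View pics/s16.png

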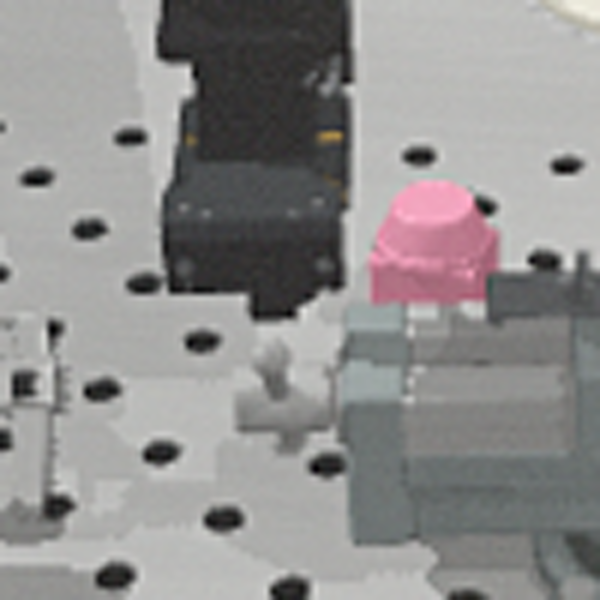

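servo_tool:
  targets:
    - [[1,0,0,-0.35,0],[1,0,0,-0.35,0],[1,0,0.13,-0.27,0],[1,0,0.2,-0.2,0],[1,0,0.2,-0.17,0],[1,0,0.17,-0.1,0],[1,0,0.2,-0.1,0],[1,0,0.2,-0.07,0]]

```text
t: 18.25
tool_pos: [0.6434, -0.1266, 0.0929]
orientation: [-1.134, -1.324, 1.323]
wrist_force: [-3.8, 0.2, 12.2]
finger_gap: 0.0009
```

```bash
python3 go.py
```

```text
t 18.25 tcp [ 0.6434 -0.1266  0.0929] vise x,y,z mm [253.4  43.8  92.9] gap 0.0009 F vise [-0.8 -3.8 12.2]
tool x,z axes in vise [-1.     0.003] [-0.003 -1.   ] y [ 0.002 -0.001 -1.   ]
```

servo_tool:
  targets:
    - [[1,0,0.1,0.05,0],[1,0,0.1,0.05,0],[1,0,0.05,0,0],[1,0,0,0,0],[1,0,0,0,0],[1,0,0,0,0],[1,0,0,0,0],[1,0,0,0,0]]

```text
t: 18.92
tool_pos: [0.6448, -0.1265, 0.0877]
orientation: [-1.142, -1.332, 1.319]
wrist_force: [1.3, 2.0, 11.3]
finger_gap: 0.0005
```

```bash
python3 go.py;python3 - <<'E'
from workcell import eyes
from h import *
a=eyes.get_image("scene")
crop(a,230,180,330,280,6,"pics/s17.png")
E
```

```text
t 18.92 tcp [ 0.6448 -0.1265  0.0877] vise x,y,z mm [253.5  45.1  87.7] gap 0.0005 F vise [-1.7  1.6 11.3]
tool x,z axes in vise [-1.     0.002] [-0.002 -1.   ] y [ 0.013 -0.001 -1.   ]
```

View pics/s17.png

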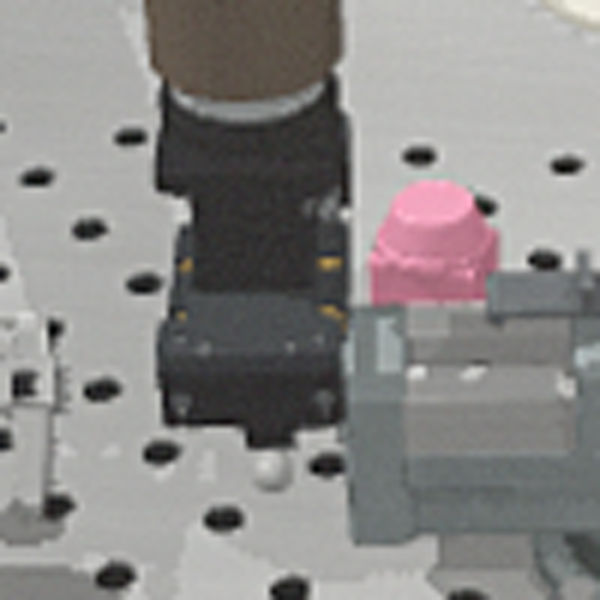

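servo_tool:
  targets:
    - [[1,0,0.1,0,0],[1,0,0.1,0,0],[1,0,0.1,0,0],[1,0,0,0,0],[1,0,0,0,0],[1,0,0,0,0],[1,0,0,0,0],[1,0,0,0,0]]

```text
t: 19.63
tool_pos: [0.646, -0.1264, 0.0795]
orientation: [-1.144, -1.335, 1.319]
wrist_force: [2.1, 2.3, 14.1]
finger_gap: 0.0004
```

```bash
python3 go.py
```

```text
t 19.63 tcp [ 0.646  -0.1264  0.0795] vise x,y,z mm [253.6  46.3  79.5] gap 0.0004 F vise [-1.9  2.4 14.1]
tool x,z axes in vise [-1.     0.001] [-0.001 -1.   ] y [ 0.016 -0.001 -1.   ]
```

servo_tool:
  targets:
    - [[1,0,0.1,0,0],[1,0,0.1,0,0],[1,0,0.1,0,0],[1,0,0.08,0,0],[1,0,0,0,0],[1,0,0,0,0],[1,0,0,0,0],[1,0,0,0,0]]

```text
t: 20.3
tool_pos: [0.6457, -0.1266, 0.069]
orientation: [-1.144, -1.334, 1.32]
wrist_force: [0.2, 4.1, 17.4]
finger_gap: 0.0006
```

```bash
python3 go.py;python3 - <<'E'
from workcell import eyes
from h import *
a=eyes.get_image("scene")
crop(a,230,180,330,280,6,"pics/s18.png")
E
```

```text
t 20.3 tcp [ 0.6457 -0.1266  0.069 ] vise x,y,z mm [253.7  46.   69. ] gap 0.0006 F vise [-4.   0.9 17.4]
tool x,z axes in vise [-1.     0.001] [-0.001 -1.   ] y [ 0.015 -0.002 -1.   ]
```

View pics/s18.png

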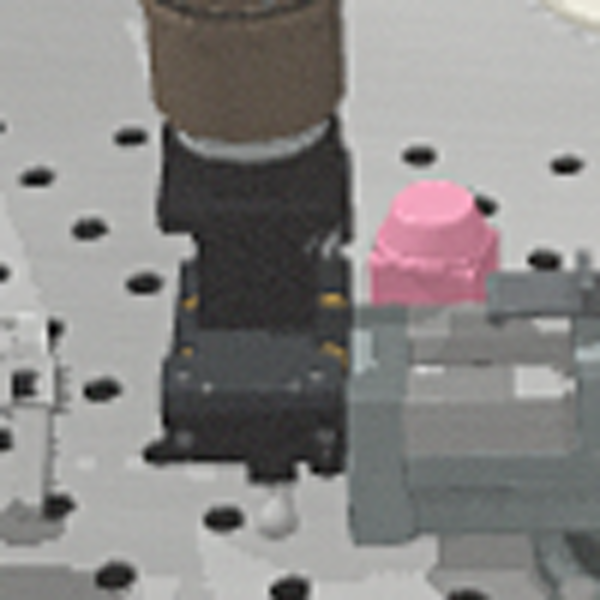

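servo_tool:
  targets:
    - [[1,0,0.1,0,0],[1,0,0.1,0,0],[1,0,0,0,0],[1,0,0,0,0],[1,0,0,0,0],[1,0,0,0,0],[1,0,0,0,0],[1,0,0,0,0]]

```text
t: 21.02
tool_pos: [0.6446, -0.1269, 0.0632]
orientation: [-1.142, -1.332, 1.321]
wrist_force: [-1.2, 1.9, 20.2]
finger_gap: 0.0004
```

```bash
python3 go.py
```

```text
t 21.02 tcp [ 0.6446 -0.1269  0.0632] vise x,y,z mm [253.8  45.   63.2] gap 0.0004 F vise [-2.1 -0.9 20.2]
tool x,z axes in vise [-1.     0.001] [-0.001 -1.   ] y [ 0.012 -0.002 -1.   ]
```

servo_tool:
  targets:
    - [[1,0,-0.3,0,0],[1,0,-0.4,0,0],[1,0,-0.5,0,0],[1,0,-0.6,0,0],[1,0,-0.8,0,0],[1,0,-1,0,0],[1,0,-1,0,0],[1,0,-0.5,0,0]]

```text
t: 21.68
tool_pos: [0.6411, -0.1271, 0.2137]
orientation: [-1.137, -1.326, 1.321]
wrist_force: [0.4, -0.2, 0.8]
finger_gap: 0.0004
```

servo_tool:
  targets:
    - [[1,-0.9,-0.2,0.4,0],[1,-0.9,-0.2,0.4,0],[1,-0.9,0,0.4,0],[1,-0.9,0,0.4,0],[1,-0.9,0,0.4,0],[1,-0.9,0,0.4,0],[1,-0.9,0,0.4,0],[1,-0.9,0,0.4,0]]

```text
t: 22.35
tool_pos: [0.5773, -0.3562, 0.221]
orientation: [-1.131, -1.322, 1.322]
wrist_force: [0.2, 0.2, -0.1]
finger_gap: 0.0002
```

```bash
python3 go.py;python3 - <<'E'
from workcell import eyes
from h import *
a=eyes.get_image("scene");b=eyes.get_image("top")
crop(a,260,180,400,285,5,"pics/s20.png");crop(b,230,210,380,300,5,"pics/t20.png")
cv2.imwrite("pics/s20f.png",a["image"])
E
```

```text
t 22.35 tcp [ 0.5773 -0.3562  0.221 ] vise x,y,z mm [469.7 -57.7 221. ] gap 0.0002 F vise [-0.2  0.2 -0.1]
tool x,z axes in vise [-1.     0.004] [-0.004 -1.   ] y [-0.     0.001 -1.   ]
```

View pics/s20.png

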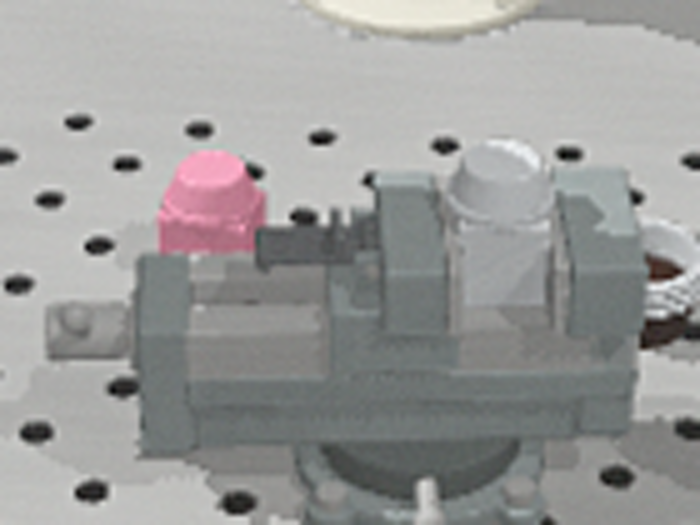

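View pics/t20.png

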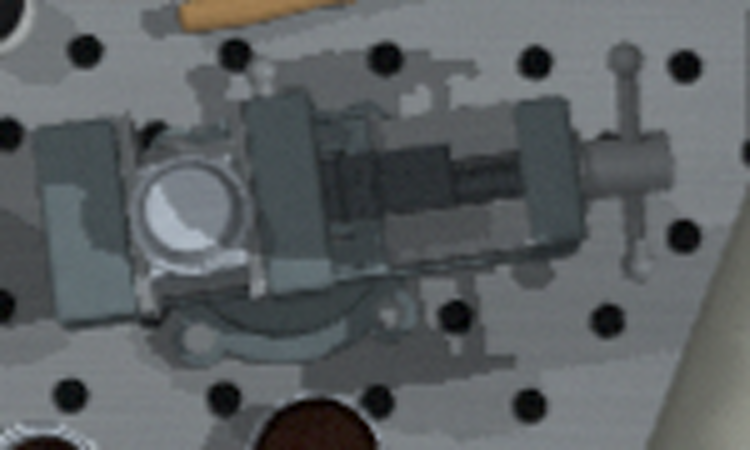

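Checks: the punch is seated between both jaws and looks square in the top view. The lever is level and the bar has sprung back to about 0.87 rad. Before handing in I check that nothing is creeping, and measure the opening.

servo_tool:
  targets:
    - [[1,0,0,0,0],[1,0,0,0,0],[1,0,0,0,0],[1,0,0,0,0],[1,0,0,0,0],[1,0,0,0,0],[1,0,0,0,0],[1,0,0,0,0]]

```text
t: 23.12
tool_pos: [0.5778, -0.3547, 0.2218]
orientation: [-1.132, -1.323, 1.322]
wrist_force: [-1.3, 0.0, -0.2]
finger_gap: 0.0007
```

Run:
```python
from workcell import eyes
from fit import *
a=eyes.get_image("scene");b=eyes.get_image("top")
crop(b,230,210,330,285,8,"pics/t21.png");crop(a,260,220,300,265,12,"pics/s21.png")
c0=cv2.imread("pics/s20f.png"); d=np.abs(a["image"].astype(int)-c0).sum(2)[200:290,260:400]; print("changed px",(d>40).sum(), np.argwhere(d>40)[:5])
q=[0.5602,0.1167,0.1584]
for nm,P in [("fix R",[0,.05,.165]),("fix L",[0,-.05,.165]),("jaw R",[.048,.05,.165]),("jaw L",[.048,-.05,.165]),("a.87",pts(.1,.87)["a"])]:
    print(nm,((proj(b,world(q,P))[0]-[230,210])*8).round(), ((proj(a,world(q,P))[0]-[260,220])*12).round())
for k in ("tins_tall","flat_file","caliper","paste_jar"): pass
```

```text
changed px 57 [[ 10 103]
 [ 11 103]
 [ 12 106]
 [ 13 106]
 [ 25 119]]
fix R [202. 179.] [1325.  162.]
fix L [240. 496.] [1278.  -89.]
jaw R [355. 159.] [1105.  167.]
jaw L [395. 475.] [1071.  -84.]
a.87 [993.  89.] [173. 291.]
```

View pics/t21.png

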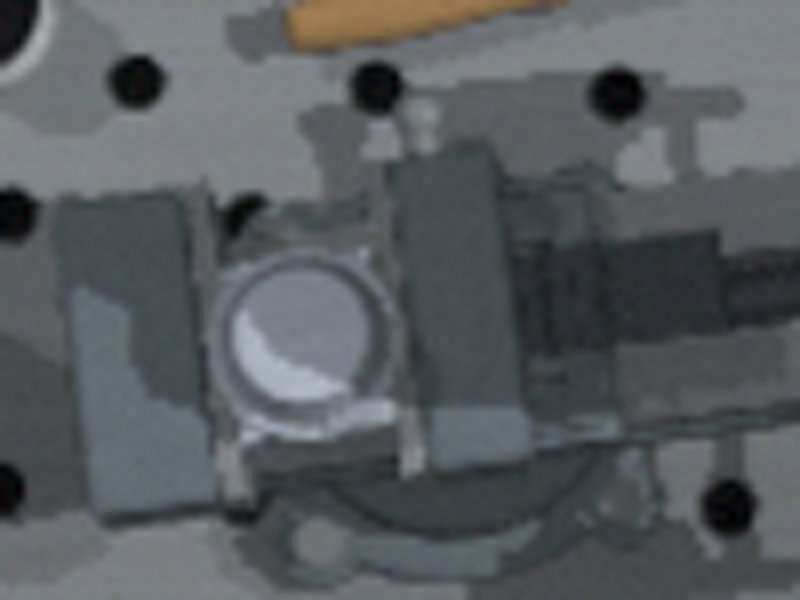

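View pics/s21.png

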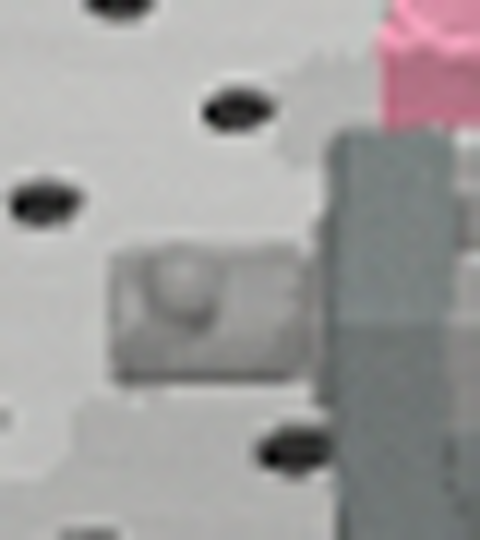

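Nothing is creeping. The bar snapped back about 1.1 rad after a quick release, which is a bit more than the 0.2–1 rad stated. There's plenty of time, so I'll retighten once and release slowly so the bar can't overshoot.

servo_tool:
  targets:
    - [[1,0.9,0,-0.26,0],[1,0.9,0,-0.26,0],[1,0.9,0,-0.26,0],[1,0.9,0,-0.26,0],[1,0.9,0,-0.26,0],[1,0.9,0,-0.26,0],[1,0.9,0,-0.26,0],[1,0.93,0,-0.28,0]]

```text
t: 23.88
tool_pos: [0.6065, -0.1298, 0.222]
orientation: [-1.133, -1.322, 1.322]
wrist_force: [-0.1, 0.6, -0.0]
finger_gap: 0.0006
```

servo_tool:
  targets:
    - [[1,0,0,0,0],[1,0,0.5,0,0],[1,0,0.6,0,0],[1,0,0.6,0,0],[1,0,0.6,0,0],[1,0,0.6,0,0],[1,0,0.4,0,0],[1,0,0,0,0]]

```text
t: 24.55
tool_pos: [0.6044, -0.1313, 0.1195]
orientation: [-1.127, -1.317, 1.323]
wrist_force: [0.3, -1.1, -0.3]
finger_gap: 0.0002
```

```bash
python3 go.py 252.5 24 113;python3 - <<'E'
from workcell import eyes
from h import *
a=eyes.get_image("scene")
crop(a,230,180,330,280,6,"pics/s22.png")
E
```

```text
t 24.55 tcp [ 0.6044 -0.1313  0.1195] vise x,y,z mm [251.8   4.5 119.5] gap 0.0002 F vise [ 1.1  0.2 -0.3]
tool x,z axes in vise [-1.     0.005] [-0.005 -1.   ] y [-0.006  0.001 -1.   ]
rows units(30mm) tool xyz [-0.02  0.21 -0.65]
```

View pics/s22.png

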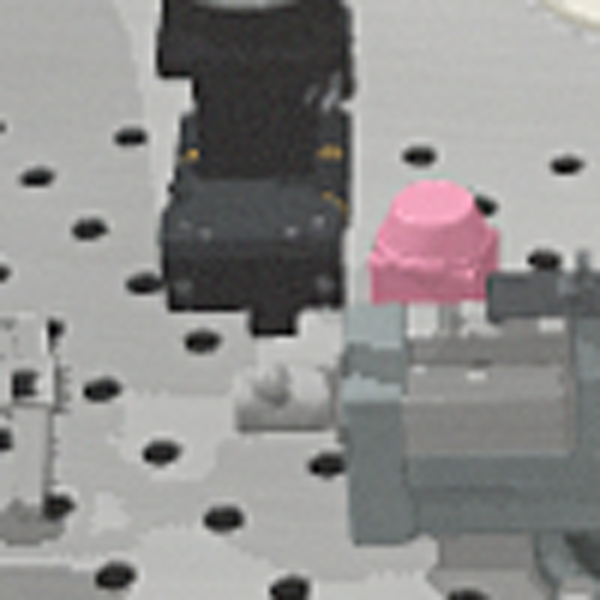

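servo_tool:
  targets:
    - [[1,0,0.05,-0.33,0],[1,0,0.1,-0.33,0],[1,0,0.2,-0.2,0],[1,0,0.2,-0.1,0],[1,0,0.2,-0.1,0],[1,0,0.2,-0.05,0],[1,0,0.2,0,0],[1,0,0.1,0,0]]

```text
t: 25.27
tool_pos: [0.647, -0.1256, 0.0907]
orientation: [-1.145, -1.335, 1.319]
wrist_force: [2.7, 3.6, 14.5]
finger_gap: 0.0003
```

```bash
python3 go.py
```

```text
t 25.27 tcp [ 0.647  -0.1256  0.0907] vise x,y,z mm [253.   47.5  90.7] gap 0.0003 F vise [-3.1  3.2 14.5]
tool x,z axes in vise [-1.     0.001] [-0.001 -1.   ] y [ 0.017 -0.002 -1.   ]
```

servo_tool:
  targets:
    - [[1,0,0.12,0.05,0],[1,0,0.12,0.05,0],[1,0,0.12,0,0],[1,0,0.12,0,0],[1,0,0.1,0,0],[1,0,0,0,0],[1,0,0,0,0],[1,0,0,0,0]]

```text
t: 25.93
tool_pos: [0.6487, -0.1255, 0.0759]
orientation: [-1.153, -1.344, 1.315]
wrist_force: [8.6, 4.3, 13.8]
finger_gap: 0.0002
```

```bash
python3 go.py
```

```text
t 25.93 tcp [ 0.6487 -0.1255  0.0759] vise x,y,z mm [253.1  49.2  75.9] gap 0.0002 F vise [-2.9  9.1 13.8]
tool x,z axes in vise [-1. -0.] [ 0. -1.] y [ 0.027 -0.002 -1.   ]
```

servo_tool:
  targets:
    - [[1,0,0.12,0,0],[1,0,0.12,0,0],[1,0,0.12,0,0],[1,0,0.12,0,0],[1,0,0.05,0,0],[1,0,0,0,0],[1,0,0,0,0],[1,0,0,0,0]]

```text
t: 26.6
tool_pos: [0.6459, -0.1261, 0.0601]
orientation: [-1.148, -1.339, 1.318]
wrist_force: [2.4, 3.4, 18.1]
finger_gap: 0.0007
```

```bash
python3 go.py
```

```text
t 26.6 tcp [ 0.6459 -0.1261  0.0601] vise x,y,z mm [253.3  46.3  60.1] gap 0.0007 F vise [-3.   2.9 18.1]
tool x,z axes in vise [-1.  0.] [-0. -1.] y [ 0.021 -0.002 -1.   ]
```

servo_tool:
  targets:
    - [[1,0,0.1,0,0],[1,0,0.03,0,0],[1,0,0,0,0],[1,0,0,0,0],[1,0,0,0,0],[1,0,0,0,0],[1,0,0,0,0],[1,0,0,0,0]]

```text
t: 27.27
tool_pos: [0.6446, -0.1263, 0.0565]
orientation: [-1.146, -1.336, 1.32]
wrist_force: [-0.5, 3.6, 22.3]
finger_gap: 0.0006
```

servo_tool:
  targets:
    - [[1,0,-0.06,0,0],[1,0,-0.06,0,0],[1,0,-0.06,0,0],[1,0,-0.06,0,0],[1,0,-0.06,0,0],[1,0,-0.06,0,0],[1,0,-0.06,0,0],[1,0,-0.06,0,0]]

```text
t: 27.93
tool_pos: [0.6463, -0.1258, 0.0675]
orientation: [-1.148, -1.339, 1.316]
wrist_force: [8.0, 1.5, 6.0]
finger_gap: 0.0009
```

servo_tool:
  targets:
    - [[1,0,-0.06,0,0],[1,0,-0.06,0,0],[1,0,-0.06,0,0],[1,0,-0.06,0,0],[1,0,-0.06,0,0],[1,0,-0.06,0,0],[1,0,-0.06,0,0],[1,0,-0.06,0,0]]

```text
t: 28.6
tool_pos: [0.6432, -0.1262, 0.0809]
orientation: [-1.143, -1.333, 1.319]
wrist_force: [3.3, -0.4, 4.6]
finger_gap: 0.0006
```

```bash
python3 go.py;python3 - <<'E'
from workcell import eyes
from h import *
a=eyes.get_image("scene")
crop(a,230,180,330,280,6,"pics/s23.png")
E
```

```text
t 28.6 tcp [ 0.6432 -0.1262  0.0809] vise x,y,z mm [252.9  43.6  80.9] gap 0.0006 F vise [0.9 3.2 4.6]
tool x,z axes in vise [-1.     0.002] [-0.002 -1.   ] y [ 0.014 -0.001 -1.   ]
```

View pics/s23.png

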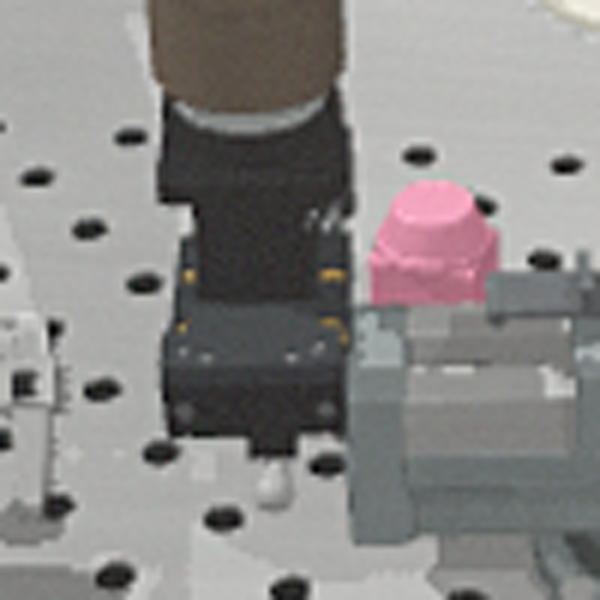

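servo_tool:
  targets:
    - [[1,0,-0.06,0.02,0],[1,0,-0.06,0.02,0],[1,0,-0.06,0.02,0],[1,0,-0.06,0.02,0],[1,0,-0.06,0.02,0],[1,0,-0.06,0.02,0],[1,0,-0.06,0.02,0],[1,0,-0.06,0.02,0]]

```text
t: 29.32
tool_pos: [0.631, -0.1271, 0.091]
orientation: [-1.131, -1.321, 1.323]
wrist_force: [1.3, -0.7, 4.5]
finger_gap: 0.0008
```

servo_tool:
  targets:
    - [[1,0,-0.06,0.03,0],[1,0,-0.06,0.03,0],[1,0,-0.06,0.03,0],[1,0,-0.06,0.03,0],[1,0,-0.06,0.03,0],[1,0,-0.06,0.03,0],[1,0,-0.06,0.03,0],[1,0,-0.06,0.03,0]]

```text
t: 29.98
tool_pos: [0.6234, -0.1281, 0.1049]
orientation: [-1.13, -1.32, 1.323]
wrist_force: [-0.8, -0.8, 0.2]
finger_gap: 0.0001
```

```bash
python3 go.py;python3 - <<'E'
from workcell import eyes
from h import *
a=eyes.get_image("scene")
crop(a,230,180,330,280,6,"pics/s24.png")
E
```

```text
t 29.98 tcp [ 0.6234 -0.1281  0.1049] vise x,y,z mm [251.7  23.8 104.9] gap 0.0001 F vise [ 0.7 -0.9  0.2]
tool x,z axes in vise [-1.     0.004] [-0.004 -1.   ] y [-0.003  0.    -1.   ]
```

View pics/s24.png

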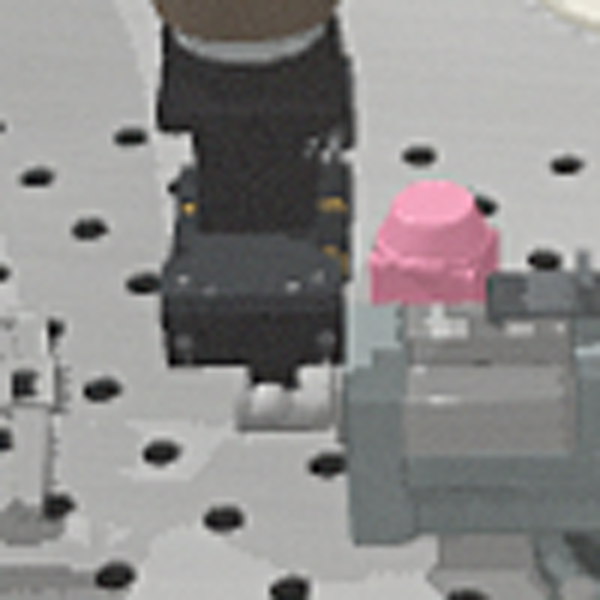

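The bar came to rest at about 0.97 rad with the finger unloaded, so the clamp is holding. I retreat and do the final check.

servo_tool:
  targets:
    - [[1,0,-0.3,0.1,0],[1,0,-0.6,0.1,0],[1,0,-0.8,0,0],[1,0,-0.9,0,0],[1,0,-0.9,0,0],[1,-0.5,-0.3,0.3,0],[1,-0.9,0,0.4,0],[1,-0.9,0,0.4,0]]

```text
t: 30.7
tool_pos: [0.5971, -0.2023, 0.2217]
orientation: [-1.134, -1.326, 1.322]
wrist_force: [1.1, -0.1, -0.7]
finger_gap: 0.0005
```

servo_tool:
  targets:
    - [[1,-0.9,0,0.4,0],[1,-0.9,0,0.4,0],[1,-0.9,0,0.4,0],[1,-0.9,0,0.4,0],[1,-0.5,0,0.4,0],[1,0,0,0,0],[1,0,0,0,0],[1,0,0,0,0]]

```text
t: 31.37
tool_pos: [0.5565, -0.3327, 0.2199]
orientation: [-1.132, -1.323, 1.322]
wrist_force: [0.2, 0.2, 0.2]
finger_gap: 0.0009
```

```bash
python3 go.py;python3 - <<'E'
from workcell import eyes
from h import *
a=eyes.get_image("scene");b=eyes.get_image("top")
crop(a,260,180,400,285,5,"pics/s25.png");crop(b,230,210,380,300,5,"pics/t25.png")
import pickle
p0=pickle.load(open("ps.pkl","rb"))["scene"]["image"].astype(int)
d=(np.abs(p0-a["image"]).sum(2)>90); cv2.imwrite("pics/d25.png",d.astype(np.uint8)*255)
E
```

```text
t 31.37 tcp [ 0.5565 -0.3327  0.2199] vise x,y,z mm [443.2 -74.5 219.9] gap 0.0009 F vise [-0.1  0.2  0.2]
tool x,z axes in vise [-1.     0.004] [-0.004 -1.   ] y [ 0.  0. -1.]
```

View pics/s25.png

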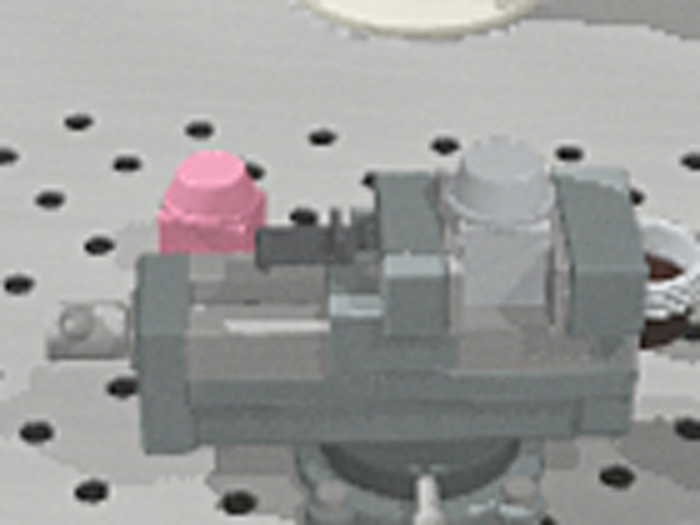

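View pics/t25.png

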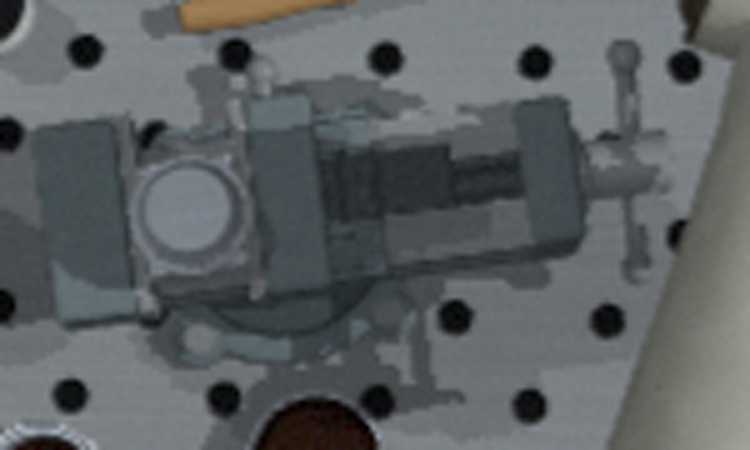

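View pics/d25.png

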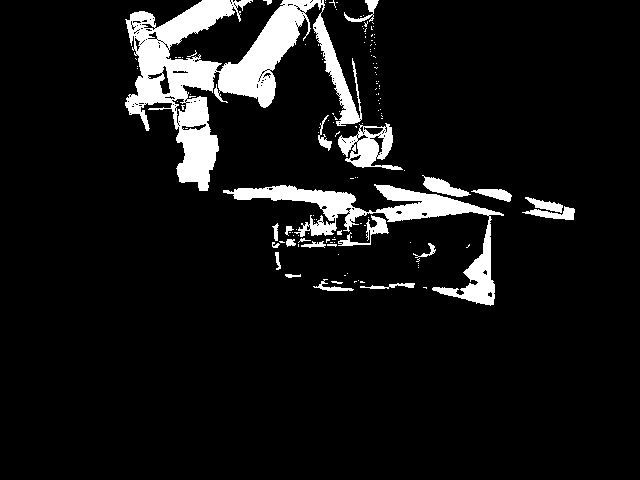

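The punch sits square between both jaws at (505,235) in the scene crop, with the lever level and the bar at rest at about 0.87–0.95 rad. Apart from the arm, its shadows and the vise, nothing on the table has moved. I hand in.

```bash
python3 -c "
from workcell import arm;print(arm.finish_job())"
```

```text
the job is handed in; nothing more can be done
None
```

The punch is clamped and the job is handed in, about 32 s into the 61 s allowed. No verdict came back, and the clamping force itself could not be measured.

**What I did**
1. I pressed the release lever with closed fingers and slid the front jaw in against the thumb rest. It stalled at about 24 N, with the punch against the fixed jaw.
2. I lifted off, and the lever sprang back level.
3. I turned the tommy bar clockwise from about -0.1 to 2.1 rad. The peak was about 11–13 N at the bar's end, by my estimate from the wrist force and the contact geometry.
4. The first tightening was released quickly, so I tightened once more and released slowly.

**Last checks**
- **Punch and jaws:** the punch stands square and upright between both jaws in the two camera views, and the lever is level.
- **Opening:** in the top view the left jaw corners gave about 48 mm and the right ones about 52 mm. I took the right side as unreliable because its jaw edge was unclear.
- **Bar:** it rests at about 0.9 rad. It did not move between two pictures after the first tightening.
- **Bystanders:** comparing the scene with the start picture shows changes only in the arm, its shadows and the vise.
- **Robot:** it is clear of everything.

**What disagreed**
- **Tool height:** the tool stood about 30 mm higher than its readout. The cameras and the contact with the lever both showed this, and I corrected for it.
- **Fingertips:** closed, they measure about 16 mm across, not the 30 mm I had worked out.
- **First push on the bar:** the finger slipped to the outside of the bar's ball once and had to be repositioned.
- **Spring-back:** the bar sprang back about 1.1 rad each time, slightly more than the 0.2–1 rad described.

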